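# Load the levers on the transit rack and lock them with the hitch pin

### The arm

A 6-joint arm with a two-finger parallel gripper is mounted at the origin on the work surface; the furniture and walls round the work are solid. World frame = base frame: x ahead of the robot, y to its left, z up, the work surface at z = 0. Lengths are in m, angles in rad, forces in N, time in s.
With the tool pointing down it reaches from about 0.3 to 0.875 m from the base axis. Payload 6.4 kg.
Tool frame: the origin (TCP) lies between the finger pads; the fingertips stand 8 mm ahead of it and the grasp point (between the pads) lies 11 mm behind it; z points along the fingers, x is the direction in which the jaws open and shut, and the axes are right-handed (so a half turn about z gives the same grasp; the last joint's range is limited). The gripper opens to 85 mm and grips with 20 to 120 N. Pads are 22 mm wide; open, the fingers measure 114 mm over their backs; the gripper's body (76 mm by 85 mm) begins 54 mm behind the grasp point. The pads swing forward as they close: fully open they stand 13 mm farther back than shut.
Start: joints at [0.946, 0.181, 1.607, -0, 1.354, -0.206], TCP at [0.234, 0.525, 0.239] pointing down, gripper open.
Joint ranges: [-2.99, 2.99], [-0.89, 2.07], [0.3, 2.58], [-1.14, 4.28], [0, 2.63], [-3.12, 3.12]. Speed limits (rad/s): [2.57, 2.57, 3.01, 3.14, 3.14, 3.14].

### API

Orientations are given as a unit quaternion [w, x, y, z].
In Python, from bench import ctrl gives the robot as it stands.
- The arm moves only by the tool drive_tool, never from a script. Its argument "commands" is a list of rows, each an object of numbers: "gripper": the closure, from 0 (fully open) to 1 (shut); "dx", "dy", "dz": the shift along the tool's x, y, z in cm; "turn": the turn about the tool's z in degrees. A call has 1 to 20 rows; each row is the pose to reach, as a shift and turn from the pose commanded when the call began, along the tool's axes at that moment; what a row does not reach only later rows make up. A row lasts 1/8 s, in which the tool goes at most 62.5 mm and 10.7 degrees, less where a joint would pass 70% of its speed; a pose out of reach is approached as far as the arm can. A call with a gripper value outside its range is refused whole. The fingers move at their own pace and stop on an object; the grip force is fixed at half the most. Time passes only in rows, so rows that repeat a pose let the fingers close. It gives the time, the measured TCP pose, the force and the opening at its end, in the units of the state.
- ctrl.get_obs(): the state, without advancing time (a new reading comes with each control period).
- ctrl.camera(name): name is "side" or "top"; returns a dict with "image" (384x512x3 uint8, red, green, blue), "mtx" (3x3 intrinsics, pixels), "R" (3x3) and "t" (3): a world point X has camera coordinates R X + t. Camera axes: x right, y down, z forward; pixel columns grow to the right and rows downward; lengths in m; the calibration is good to about 2 mm. A picture is of the moment at which its call begins. There is no depth.
- ctrl.hand_in(): hands the job in, once; it reports no verdict.
The state is a dict: "time_s": time; "q": joint angles; "dq": joint speeds; "joint_efforts": joint torques, N m; "eef_pos": TCP position; "eef_rot": TCP orientation; "wrist_force": force on the tool from outside, world axes, zero at the start; "torque": the same for the moment, N m; "opening": opening from 0.0 (shut) to 1.0 (fully open).
Only numpy, scipy, OpenCV 4.12 (cv2) and the standard library are available. Lean on these libraries where they do the work, as an engineer would, in place of code of your own. Each camera call takes 0.05 s, during which the arm holds its last target.

### The job

Take the hitch pin out of the empty transit rack and lay it on the bench. Stack all the machined levers flat on the rack, each with its big eye over the tall post and its small eye over the short post, holding them lightly and setting them down rather than dropping them; then push the pin fully home through the cross hole again, from either side, and swing its sprung loop over the post's end until it snaps closed, leaving the other tools alone.

Things in the scene. Friction and masses are not known exactly. Their poses are not given: they have to be found in the camera images.
- rack: Fixed transit rack: grey base plate 100 x 256 mm, top 16 mm above the bench; two steel posts with bevelled tops on the plate's y line; low carrying handles (56 mm high) at the ends. Tall post at y = +80 mm: 26 mm thick, top at 138 mm, cross hole near the top. Short post at y = -80 mm: 16 mm thick, top at 112 mm. Origin on the bench below the plate's middle, z up, -x towards the robot.
- rack_hole (a point): Middle of the tall post's cross hole, on the post's axis, 123 mm above the bench (15 mm below the post's top). The hole runs level right through the post along the rack's x and is 12 mm wide and 12 mm high.
- rack_tall (a point): Foot of the tall post: on its axis, at the top of the base plate (16 mm above the bench).
- lever_1: Light-alloy lever lying flat (all alike, some may be absent), 206 mm long, 250 g, 22 mm high: big eye 52 mm across, bore 38; small eye 40 mm across, bore 27; centres 160 mm apart; arm between them 24 mm wide, 4 to 18 mm above the underside. Origin: underside, midway between the eyes; x to the big eye, z up. Hold it by the middle of the arm; over about 30 N on each side would mark it.
- lever_1_big (a point): Centre of the big eye's bore, at the underside of lever_1.
- lever_2: Light-alloy lever lying flat (all alike, some may be absent), 206 mm long, 250 g, 22 mm high: big eye 52 mm across, bore 38; small eye 40 mm across, bore 27; centres 160 mm apart; arm between them 24 mm wide, 4 to 18 mm above the underside. Origin: underside, midway between the eyes; x to the big eye, z up. Hold it by the middle of the arm; over about 30 N on each side would mark it.
- lever_2_big (a point): Centre of the big eye's bore, at the underside of lever_2.
- lever_3: Light-alloy lever lying flat (all alike, some may be absent), 206 mm long, 250 g, 22 mm high: big eye 52 mm across, bore 38; small eye 40 mm across, bore 27; centres 160 mm apart; arm between them 24 mm wide, 4 to 18 mm above the underside. Origin: underside, midway between the eyes; x to the big eye, z up. Hold it by the middle of the arm; over about 30 N on each side would mark it.
- lever_3_big (a point): Centre of the big eye's bore, at the underside of lever_3.
- lever_4: Light-alloy lever lying flat (all alike, some may be absent), 206 mm long, 250 g, 22 mm high: big eye 52 mm across, bore 38; small eye 40 mm across, bore 27; centres 160 mm apart; arm between them 24 mm wide, 4 to 18 mm above the underside. Origin: underside, midway between the eyes; x to the big eye, z up. Hold it by the middle of the arm; over about 30 N on each side would mark it.
- lever_4_big (a point): Centre of the big eye's bore, at the underside of lever_4.
- pin: Hitch pin, 170 g, at the start in the cross hole (grip towards the robot, drooping about 6 degrees), loop open. Along x: round-nosed shank 10 mm thick, x = 0 to +42 mm; steel head block x = -16 to 0, 34 mm wide, 26 high, its face (x = 0) bears on the post; black flat-sided grip x = -82 to -16, 20 wide, 26 high. Flat underside, origin there below the head's face; shank axis 13 mm above it; z up.
- pin_seat (a point): Point on the shank's axis 13 mm ahead of the head's front face: lies in the middle of the cross hole when the pin is fully home.
- pin_grip (a point): Middle of the pin's grip, 52 mm behind the head's front face, on the level of the shank's axis. The bench between the rack and the robot has free room to lay the pin flat on its underside; about 150 mm in front of the rack's middle line, parallel to the rack, the gripper later has room beside the loaded stack (up to 104 mm high).
- pin_bar (a point): Middle of the outer cross wire of the pin's sprung loop. The loop is a U of 5 mm wire, 45 mm wide (35 inside), hinged to the sides of the head block, on the level of the shank's axis, 8 mm behind the head's front face; the cross wire is 60 mm from the hinge.
- pin_loop (a joint): Angle of the sprung loop (rad): 0 = open, standing up and leaning 10 degrees back over the grip; grows as it swings forward over the post's end; 1.70 = closed, lying along the shank, cross wire 10 mm beyond the nose. The spring works over centre at about 0.8: below, it pulls the loop open; above, it snaps it closed and holds it. About 1 N at the cross wire pushes it over.
- dial: Bystander: dial indicator lying on its back, 127 x 62 x 21 mm. Leave alone.
- coupler: Bystander: hydraulic coupler standing upright, 25 mm thick, 65 mm high. Leave alone.
- step: Bystander: black stepped packing block, 32 x 60 x 50 mm. Leave alone.

How it is judged:
By the outcome, as a careful person would: the job done as asked, in the order asked, and still so for the second after the job is handed in, with the robot touching nothing.
Of lever_1, lever_2, lever_3, lever_4 only 2 to 4 are there at a start; the rules pass over those that are not, and their reading is None.
At some moment in a run one of lever_1, lever_2, lever_4 may be knocked a few centimetres aside while the robot is not near it.
It also fails if it takes over 210 s, if anything falls off the work surface, if the arm or the gripper's body presses on something with over 40 N, if the wrist force passes 120 N, or if a joint passes its speed limit or range.

## Working session

There is one attempt and no reset: what is moved stays moved. The work goes in short steps, Python scripts to look and compute and a tool call to move; the robot and the scene stay as the last step left them, time stands still between calls to the robot, and variables do not carry over. Pictures are saved under pics/ and viewed, and the job is handed in when it is done.

Besides the shell and the picture viewer there is one more tool, called after "Request:" as name([rows], argument=value, ...), one row to a line, values as JSON. drive_tool: Moves the arm, as the interface text tells. Its arguments: {"type":"object","properties":{"commands":{"type":"array","items":{"type":"object","properties":{"gripper":{"type":"number"},"dx":{"type":"number"},"dy":{"type":"number"},"dz":{"type":"number"},"turn":{"type":"number"}}}}},"required":["commands"]}

```bash
ls; mkdir -p pics; python3 - <<'E'
from bench import ctrl
import cv2
o=ctrl.get_obs();print(o)
for n in("top","side"):
    c=ctrl.camera(n);cv2.imwrite(f"pics/{n}0.png",c["image"][:,:,::-1]);print(n,c["mtx"],c["R"],c["t"])
E
```

```text
pics
{'time_s': 0.0, 'q': array([ 9.45725779e-01,  1.81529682e-01,  1.60802433e+00,  4.15691306e-06,
        1.35380249e+00, -2.06274378e-01]), 'dq': array([-3.71384968e-04, -6.14559709e-04,  6.99578679e-04, -5.52394353e-04,
       -2.37899381e-05,  1.73721750e-04]), 'joint_efforts': array([-2.72752979e-03, -4.44898117e+01, -3.51309335e+01, -5.59261316e-04,
        9.63793223e-03, -1.24305822e-05]), 'eef_pos': array([0.23347265, 0.5248688 , 0.23838264]), 'eef_rot': array([ 3.16800316e-04,  8.38647924e-01,  5.44673188e-01, -8.23064511e-04]), 'wrist_force': array([-0.31189117,  0.56915763, -0.13727127]), 'torque': array([ 0.02667223, -0.01594545, -0.02333777]), 'opening': 0.9981997428744686}
top [[427.35878893   0.         254.14560006]
 [  0.         427.35878893 193.80709263]
 [  0.           0.           1.        ]] [[ 0.01684081 -0.99984954 -0.00415847]
 [-0.98060936 -0.01570429 -0.1953424 ]
 [ 0.1952477   0.00736755 -0.98072629]] [-0.02072547  0.60053203  1.5927706 ]
side [[494.90099219   0.         253.59119652]
 [  0.         494.90099219 195.65275373]
 [  0.           0.           1.        ]] [[-0.91910198 -0.39343291  0.02149656]
 [-0.24570567  0.52963643 -0.81185835]
 [ 0.30802643 -0.75146244 -0.58345858]] [0.52099566 0.2428279  1.54387445]
```

View pics/top0.png

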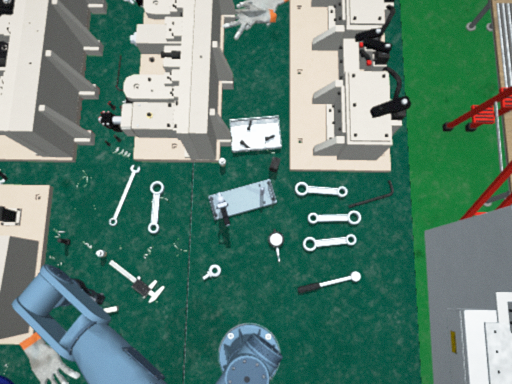

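View pics/side0.png

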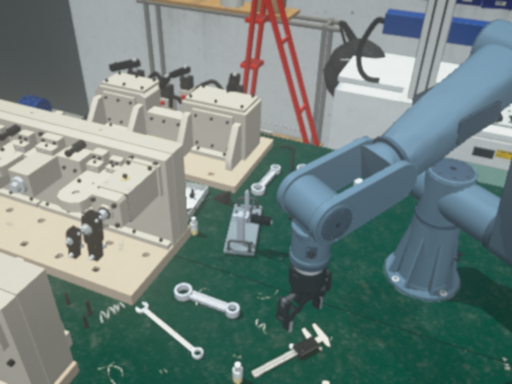

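```bash
cat > h.py <<'E'
from bench import ctrl
import cv2, numpy as np
def cam(n): return ctrl.camera(n)
def crop(c,x0,y0,x1,y1,f,name):
    im=c["image"][y0:y1,x0:x1,::-1]
    cv2.imwrite("pics/"+name,cv2.resize(im,None,fx=f,fy=f,interpolation=cv2.INTER_CUBIC))
def ray(c,u,v):
    d=c["R"].T@np.array([(u-c["mtx"][0,2])/c["mtx"][0,0],(v-c["mtx"][1,2])/c["mtx"][1,1],1.])
    return -c["R"].T@c["t"],d
def onz(c,u,v,z):
    o,d=ray(c,u,v);return o+d*(z-o[2])/d[2]
def proj(c,X):
    p=c["mtx"]@(c["R"]@np.asarray(X,float)+c["t"]);return p[:2]/p[2]
def tri(cs,uvs):
    A=[];b=[]
    for c,(u,v) in zip(cs,uvs):
        o,d=ray(c,u,v);d/=np.linalg.norm(d);P=np.eye(3)-np.outer(d,d);A.append(P);b.append(P@o)
    return np.linalg.solve(sum(A),sum(b))
E
python3 - <<'E'
from h import *
c=cam("top");crop(c,190,130,380,270,4,"t1.png");crop(c,90,150,190,250,6,"t2.png")
c=cam("side");crop(c,160,150,320,330,3.3,"s1.png")
crop(c,215,180,285,265,7,"s2.png")
E
```

```text
(no output)
```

View pics/t1.png

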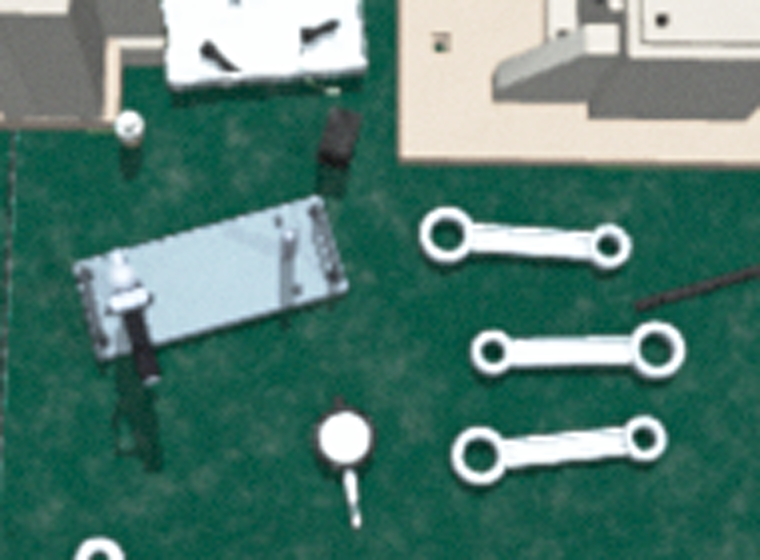

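View pics/t2.png

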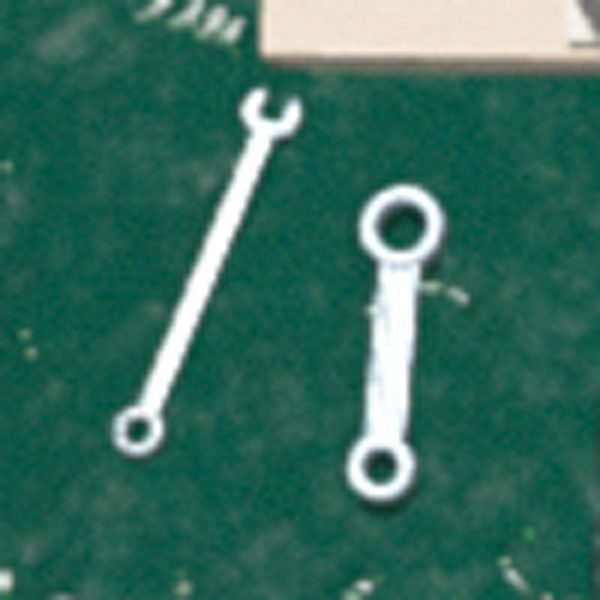

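View pics/s1.png

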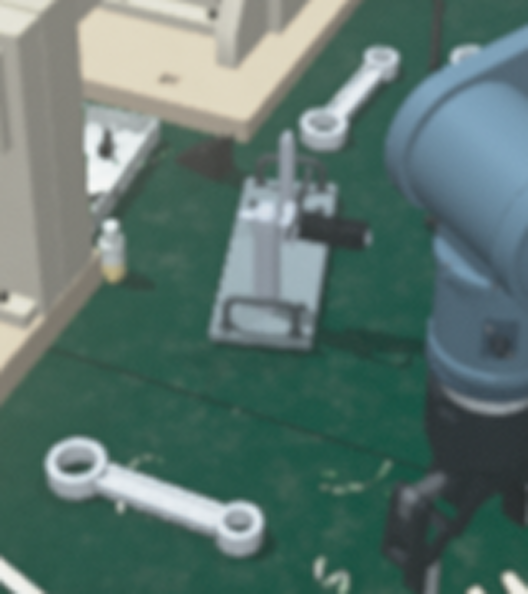

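View pics/s2.png

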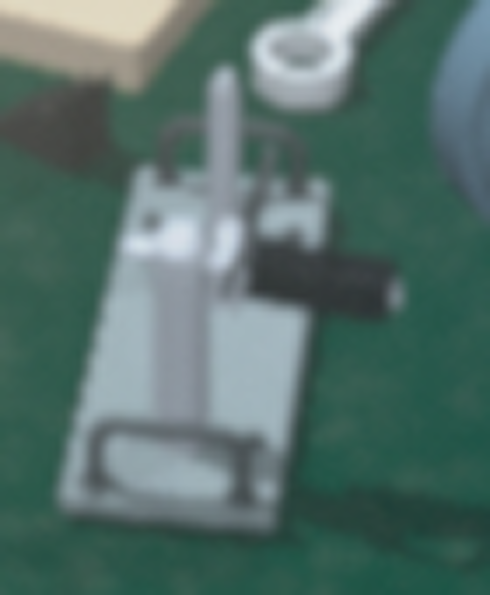

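```bash
cat > lev.py <<'E'
from h import *
from scipy.spatial.transform import Rotation as Rn
def levers(c,show=True):
    im=c["image"].astype(int); m=((im.min(2)>150)).astype(np.uint8)
    m[:150]=0;m[330:]=0
    n,lab,st,ce=cv2.connectedComponentsWithStats(m)
    out=[]
    for i in range(1,n):
        a=st[i,4]
        if a<150 or a>900: continue
        ys,xs=np.nonzero(lab==i)
        P=np.array([onz(c,x,y,0.02)[:2] for x,y in zip(xs,ys)])
        (ce_,(w,h),ang)=cv2.minAreaRect((P*1000).astype(np.float32))
        if not(180<max(w,h)<235): continue
        # axis from PCA ; ends
        mu=P.mean(0);U=np.linalg.svd(P-mu,full_matrices=False)[2]
        t=(P-mu)@U[0]; s=(P-mu)@U[1]
        w0=np.ptp(s[t<t.min()+.05]);w1=np.ptp(s[t>t.max()-.05])
        d=U[0] if w1>w0 else -U[0]
        out.append((st[i,:2]+st[i,2:4]/2,a,ce_,w,h,w0,w1,np.degrees(np.arctan2(d[1],d[0]))))
        if show: print("px",out[-1][0],"area",a,"ctr mm",np.round(ce_,1),"wh",round(w),round(h),"endw",np.round([w0*1e3,w1*1e3]),"yaw big",round(out[-1][-1],1))
    return out
E
python3 - <<'E'
from lev import *
c=cam("top"); levers(c)
im=c["image"].astype(int)
print(im[205,250],im[215,240],im[180,280])
b=im[:,:,2]-im[:,:,0]
m=((im[:,:,2]>im[:,:,0]+5)&(im[:,:,2]>im[:,:,1]-6)&(im.min(2)>100)).astype(np.uint8)
m[:175]=0;m[222:]=0;m[:,:200]=0;m[:,285:]=0
m=cv2.morphologyEx(m,cv2.MORPH_CLOSE,np.ones((5,5)))
n,lab,st,_=cv2.connectedComponentsWithStats(m);i=1+st[1:,4].argmax();print(st[i])
ys,xs=np.nonzero(lab==i)
P=np.array([onz(c,x,y,.016)[:2]*1000 for x,y in zip(xs,ys)],np.float32)
print(cv2.minAreaRect(P))
for u,v in [(75,265),(320,197),(348,290),(103,357)]: print(onz(c,190+(u+.5)/4-.5,130+(v+.5)/4-.5,.016))
cv2.imwrite("pics/m.png",cv2.resize((lab==i).astype(np.uint8)[170:225,200:290]*255,None,fx=6,fy=6))
E
```

```text
px [162. 155.] area 538 ctr mm [764.4 365.8] wh 38 231 endw [38. 38.] yaw big -90.2
px [156. 207.] area 349 ctr mm [552.6 376.8] wh 204 52 endw [52. 40.] yaw big -1.2
px [321.5 189.5] area 345 ctr mm [ 632.6 -275.1] wh 206 50 endw [50. 41.] yaw big 86.6
px [334.5 217. ] area 340 ctr mm [ 523.1 -324.6] wh 51 204 endw [52. 36.] yaw big -88.0
px [329.5 242.5] area 363 ctr mm [ 422.9 -303.9] wh 51 204 endw [40. 52.] yaw big 97.0
[193 218 230] [23 73 60] [ 50 102  86]
[ 208  179   69   40 1553]
((588.9508666992188, 37.171783447265625), (102.96820831298828, 256.46295166015625), 16.367252349853516)
[0.59811894 0.17085564 0.016     ]
[ 0.6712066  -0.07135039  0.016     ]
[ 0.57729499 -0.09993069  0.016     ]
[0.50666289 0.13990462 0.016     ]
```

View pics/m.png

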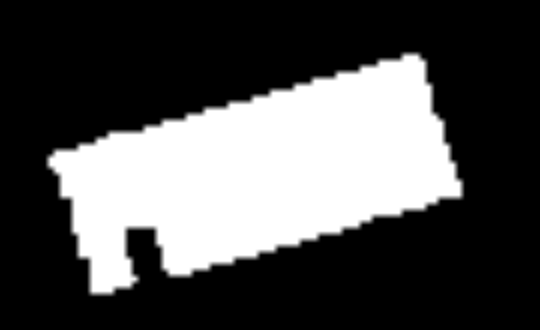

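```bash
python3 - <<'E'
from lev import *
c=cam("top");s=cam("side")
im=c["image"].astype(int)
m=((im[:,:,2]>im[:,:,0]+5)&(im[:,:,2]>im[:,:,1]-6)&(im.min(2)>100)).astype(np.uint8)
m[:175]=0;m[222:]=0;m[:,:200]=0;m[:,285:]=0
g=cv2.morphologyEx(m,cv2.MORPH_CLOSE,np.ones((5,5)))
up=[];lo=[]
for x in range(216,268):
    col=np.nonzero(g[:,x])[0]
    up.append(onz(c,x,col[0]-.5,.016)[:2])
    if x>235: lo.append(onz(c,x,col[-1]+.5,.016)[:2])
for L in(up,lo):
    L=np.array(L,np.float32)*1000;vx,vy,x0,y0=cv2.fitLine(L,cv2.DIST_HUBER,0,.01,.01).ravel();
    print("yaw",np.degrees(np.arctan2(-vx*np.sign(vy),abs(vy))),x0,y0)
print("tail",tri((c,s),((228,225.),(271.4,222.4))))
yaw=np.radians(16.0)
R=np.array([[np.cos(yaw),-np.sin(yaw)],[np.sin(yaw),np.cos(yaw)]])
C=np.array([.5895,.037])
for nm,p in dict(posttop=(0,.08,.138),grip=(-.065,.08,.1175),tail=(-.095,.08,.114),bar=(-.031,.08,.183),short=(0,-.08,.112)).items():
    X=np.r_[C+R@p[:2],p[2]];print(nm,X.round(4),"top",proj(c,X),"t1",(proj(c,X)-[190,130])*4+1.5,"s2",(proj(s,X)-[215,180])*7+3)
E
```

```text
yaw 16.541471 641.5886 38.477367
yaw 17.19431 547.01074 -0.20310345
tail [0.47224412 0.08354691 0.1065163 ]
posttop [0.5674 0.1139 0.138 ] top [219.92916337 197.98524553] t1 [121.21665349 273.44098212] s2 [178.54277276 227.91293321]
grip [0.505  0.096  0.1175] top [224.69079606 215.73191866] t1 [140.26318425 344.42767464] s2 [321.2377626  277.47587287]
tail [0.4761 0.0877 0.114 ] top [226.76467738 223.65934491] t1 [148.5587095  376.13737963] s2 [387.2546448  289.87657407]
bar [0.5376 0.1054 0.183 ] top [221.01233735 203.90844493] t1 [125.54934942 297.13377971] s2 [248.86239491 153.39553339]
short [ 0.6116 -0.0399  0.112 ] top [261.88234546 188.36191566] t1 [289.02938182 234.94766266] s2 [226.23107498  72.76937043]
```

```bash
cat >> h.py <<'E'
YAW=np.radians(16.7);CEN=np.array([.5895,.037])
def rack(x,y):
    return CEN+np.array([[np.cos(YAW),-np.sin(YAW)],[np.sin(YAW),np.cos(YAW)]])@[x,y]
def inrack(p):
    return np.array([[np.cos(YAW),np.sin(YAW)],[-np.sin(YAW),np.cos(YAW)]])@(np.asarray(p)[:2]-CEN)
def cur():
    from scipy.spatial.transform import Rotation as Rn
    o=ctrl.get_obs();w=o["eef_rot"];M=Rn.from_quat([w[1],w[2],w[3],w[0]]).as_matrix()
    return o,M,np.degrees(np.arctan2(M[1,0],M[0,0]))
def go(xy,z,alpha=None):
    """shift in tool axes (cm) and turn (deg) from current measured pose; alpha=world angle of tool x"""
    o,M,a=cur();d=M.T@(np.r_[xy,z]-o["eef_pos"])*100
    t=None
    if alpha is not None:
        t=-((alpha-a+90)%180-90)
    print("t",round(o["time_s"],2),"at",o["eef_pos"].round(4),"ang",round(a,2),"q",o["q"].round(2),"| dx dy dz",d.round(2),"turn",None if t is None else round(t,2),"F",o["wrist_force"].round(1))
E
python3 - <<'E'
from h import *
p=rack(-.086,.08);print(p);go(p,.25,106.7)
E
```

```text
[0.48413842 0.08891279]
t 0.35 at [0.2338 0.5252 0.2391] ang 66.0 q [ 0.95  0.18  1.61 -0.    1.35 -0.21] | dx dy dz [-29.68  40.62  -1.08] turn -40.7 F [ 0.5 -0.3 -0.2]
```

Request:
drive_tool([
  {"dx": -29.7,"dy": 40.6,"dz": -1.1,"turn": -40.7,"gripper": 0.3},
  {"dx": -29.7,"dy": 40.6,"dz": -1.1,"turn": -40.7,"gripper": 0.3},
  {"dx": -29.7,"dy": 40.6,"dz": -1.1,"turn": -40.7,"gripper": 0.3},
  {"dx": -29.7,"dy": 40.6,"dz": -1.1,"turn": -40.7,"gripper": 0.3},
  {"dx": -29.7,"dy": 40.6,"dz": -1.1,"turn": -40.7,"gripper": 0.3},
  {"dx": -29.7,"dy": 40.6,"dz": -1.1,"turn": -40.7,"gripper": 0.3},
  {"dx": -29.7,"dy": 40.6,"dz": -1.1,"turn": -40.7,"gripper": 0.3},
  {"dx": -29.7,"dy": 40.6,"dz": -1.1,"turn": -40.7,"gripper": 0.3},
  {"dx": -29.7,"dy": 40.6,"dz": -1.1,"turn": -40.7,"gripper": 0.3},
  {"dx": -29.7,"dy": 40.6,"dz": -1.1,"turn": -40.7,"gripper": 0.3},
  {"dx": -29.7,"dy": 40.6,"dz": -1.1,"turn": -40.7,"gripper": 0.3},
  {"dx": -29.7,"dy": 40.6,"dz": -1.1,"turn": -40.7,"gripper": 0.3},
])

```text
time_s: 1.85
eef_pos: [0.4834, 0.0901, 0.2502]
eef_rot: [-0.0, 0.596, 0.803, 0.0]
wrist_force: [-0.5, 0.6, 0.8]
opening: 0.694
```

```bash
python3 - <<'E'
from h import *
p=rack(-.086,.08);go(p,.111,106.7);print(ctrl.get_obs()["opening"])
c=cam("top");crop(c,190,130,290,250,5,"t3.png")
c=cam("side");crop(c,190,130,310,270,4.2,"s3.png")
E
```

```text
t 1.85 at [0.4834 0.0901 0.2502] ang 106.81 q [-0.06 -0.02  1.8   0.    1.36 -1.92] | dx dy dz [-0.14  0.04 13.92] turn 0.11 F [-0.5  0.6  0.8]
0.6937377548952987
```

View pics/t3.png

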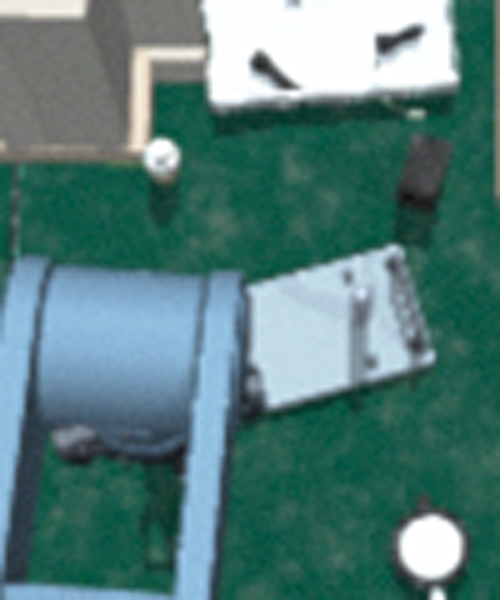

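View pics/s3.png

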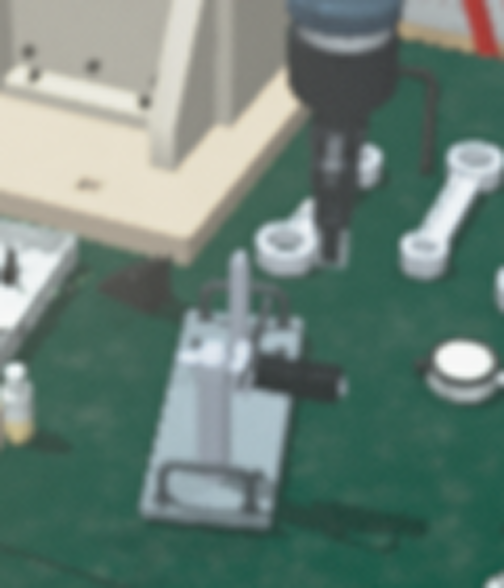

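Request:
drive_tool([
  {"dx": -0.1,"dz": 6,"gripper": 0.3},
  {"dx": -0.1,"dz": 11,"gripper": 0.3},
  {"dx": -0.1,"dz": 13.9,"gripper": 0.3},
  {"dx": -0.1,"dz": 13.9,"gripper": 0.3},
  {"dx": -0.1,"dz": 13.9,"gripper": 0.3},
])

```text
invalid input at $.commands[0]: expected keys gripper, dx, dy, dz, turn
```

```bash
python3 - <<'E'
from h import *
go(rack(-.086,.08),.111,106.7);print(ctrl.get_obs()["opening"])
c=cam("side");crop(c,190,130,310,270,4.2,"s4.png")
E
```

```text
t 1.95 at [0.4835 0.09   0.2503] ang 106.81 q [-0.06 -0.02  1.8   0.    1.36 -1.92] | dx dy dz [-0.12  0.03 13.93] turn 0.11 F [-0.6 -0.2  0.6]
0.6988616469454205
```

View pics/s4.png

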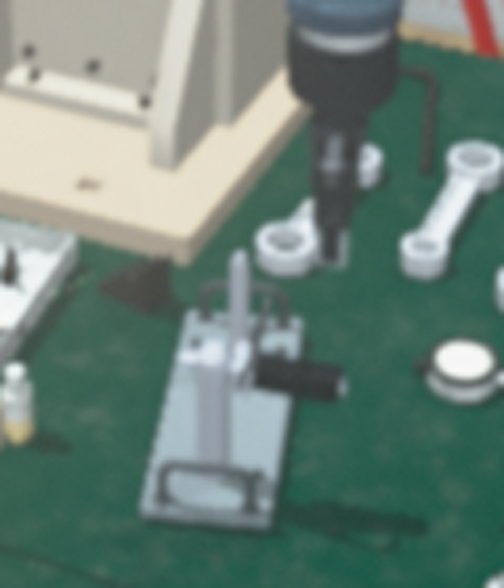

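All keys are required in every row.

Request:
drive_tool([
  {"dx": -0.1,"dy": 0,"dz": 6,"turn": 0,"gripper": 0.3},
  {"dx": -0.1,"dy": 0,"dz": 11,"turn": 0,"gripper": 0.3},
  {"dx": -0.1,"dy": 0,"dz": 13.9,"turn": 0,"gripper": 0.3},
  {"dx": -0.1,"dy": 0,"dz": 13.9,"turn": 0,"gripper": 0.3},
  {"dx": -0.1,"dy": 0,"dz": 13.9,"turn": 0,"gripper": 0.3},
])

```text
time_s: 2.62
eef_pos: [0.4852, 0.0882, 0.1127]
eef_rot: [0.001, 0.597, 0.802, 0.001]
wrist_force: [0.3, 0.6, 0.4]
opening: 0.702
```

```bash
python3 - <<'E'
from h import *
go(rack(-.086,.08),.111,106.7);print(ctrl.get_obs()["opening"])
c=cam("side");crop(c,190,130,310,270,4.2,"s5.png")
E
```

```text
t 2.62 at [0.4852 0.0882 0.1127] ang 106.74 q [-0.06  0.16  1.92  0.    1.07 -1.92] | dx dy dz [ 0.1  -0.08  0.17] turn 0.04 F [0.3 0.6 0.4]
0.7022438795930477
```

View pics/s5.png

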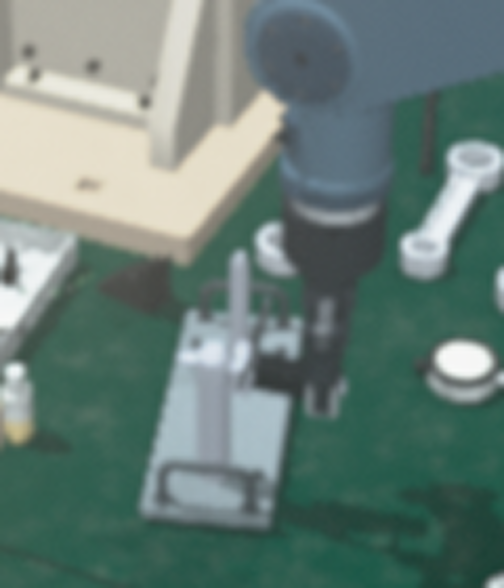

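Request:
drive_tool([
  {"dx": 0,"dy": 0,"dz": 0,"turn": 0,"gripper": 0.68},
  {"dx": 0,"dy": 0,"dz": 0,"turn": 0,"gripper": 0.68},
  {"dx": 0,"dy": 0,"dz": 0,"turn": 0,"gripper": 0.68},
  {"dx": 0,"dy": 0,"dz": 0,"turn": 0,"gripper": 0.68},
])

```text
time_s: 3.18
eef_pos: [0.4843, 0.0879, 0.1114]
eef_rot: [0.0, 0.597, 0.802, 0.0]
wrist_force: [0.3, -0.3, 0.1]
opening: 0.319
```

Request:
drive_tool([
  {"dx": 0,"dy": 0,"dz": 0,"turn": 0,"gripper": 0.74},
  {"dx": 0,"dy": 0,"dz": 0,"turn": 0,"gripper": 0.74},
])

```text
time_s: 3.42
eef_pos: [0.4842, 0.0879, 0.1112]
eef_rot: [-0.0, 0.597, 0.802, -0.0]
wrist_force: [0.6, 0.4, 0.2]
opening: 0.26
```

Request:
drive_tool([
  {"dx": 0,"dy": 0,"dz": 0,"turn": 0,"gripper": 0.77},
  {"dx": 0,"dy": 0,"dz": 0,"turn": 0,"gripper": 0.77},
])

```text
time_s: 3.68
eef_pos: [0.4842, 0.0881, 0.1112]
eef_rot: [-0.0, 0.597, 0.802, 0.0]
wrist_force: [0.1, 1.9, -0.5]
opening: 0.233
```

Request:
drive_tool([
  {"dx": 0,"dy": 0,"dz": 0,"turn": 0,"gripper": 0.79},
  {"dx": 0,"dy": 0,"dz": 0,"turn": 0,"gripper": 0.79},
])

```text
time_s: 3.92
eef_pos: [0.4842, 0.0881, 0.1113]
eef_rot: [-0.0, 0.597, 0.802, 0.0]
wrist_force: [-1.0, 2.2, 0.5]
opening: 0.223
```

Request:
drive_tool([
  {"dx": 0,"dy": 0,"dz": 0,"turn": 0,"gripper": 0.81},
  {"dx": 0,"dy": 0,"dz": 0,"turn": 0,"gripper": 0.81},
])

```text
time_s: 4.18
eef_pos: [0.4842, 0.0881, 0.1113]
eef_rot: [-0.0, 0.597, 0.802, 0.0]
wrist_force: [-1.6, 3.3, 1.4]
opening: 0.217
```

Request:
drive_tool([
  {"dx": 0,"dy": 0,"dz": 0,"turn": 0,"gripper": 0.84},
  {"dx": 0,"dy": 0,"dz": 0,"turn": 0,"gripper": 0.84},
])

```text
time_s: 4.42
eef_pos: [0.4842, 0.088, 0.1113]
eef_rot: [-0.0, 0.597, 0.802, -0.0]
wrist_force: [-1.5, 3.3, 1.2]
opening: 0.219
```

Request:
drive_tool([
  {"dx": 0.06,"dy": 0,"dz": 0,"turn": 0,"gripper": 0.9},
  {"dx": 0.06,"dy": 0,"dz": 0,"turn": 0,"gripper": 0.9},
  {"dx": 0.06,"dy": 0,"dz": 0,"turn": 0,"gripper": 0.9},
])

```text
time_s: 4.8
eef_pos: [0.4841, 0.0883, 0.1113]
eef_rot: [0.0, 0.597, 0.802, -0.0]
wrist_force: [-0.3, 1.9, 0.7]
opening: 0.222
```

```bash
python3 - <<'E'
from h import *
go(rack(-.086,.08),.111,106.7);o=ctrl.get_obs();print(o["opening"],o["torque"],o["wrist_force"],inrack(o["eef_pos"]))
E
```

```text
t 4.8 at [0.4841 0.0883 0.1113] ang 106.69 q [-0.06  0.16  1.92 -0.    1.07 -1.92] | dx dy dz [0.06 0.02 0.03] turn -0.01 F [-0.3  1.9  0.7]
0.22155388326284128 [0.12724241 0.0929706  0.08263393] [-0.30614252  1.92140822  0.70872697] [-0.08618454  0.07939309]
```

Request:
drive_tool([
  {"dx": 0,"dy": -0.6,"dz": 0.06,"turn": 0,"gripper": 0.9},
  {"dx": 0,"dy": -1.2,"dz": 0.12,"turn": 0,"gripper": 0.9},
  {"dx": 0,"dy": -1.8,"dz": 0.18,"turn": 0,"gripper": 0.9},
  {"dx": 0,"dy": -2.4,"dz": 0.24,"turn": 0,"gripper": 0.9},
  {"dx": 0,"dy": -3.0,"dz": 0.3,"turn": 0,"gripper": 0.9},
  {"dx": 0,"dy": -3.6,"dz": 0.36,"turn": 0,"gripper": 0.9},
])

```text
time_s: 5.55
eef_pos: [0.449, 0.078, 0.1076]
eef_rot: [-0.0, 0.597, 0.802, -0.0]
wrist_force: [-0.3, 0.1, -1.1]
opening: 0.222
```

Request:
drive_tool([
  {"dx": 0,"dy": -0.6,"dz": 0.06,"turn": 0,"gripper": 0.9},
  {"dx": 0,"dy": -1.2,"dz": 0.12,"turn": 0,"gripper": 0.9},
  {"dx": 0,"dy": -2.2,"dz": 0.2,"turn": 0,"gripper": 0.9},
  {"dx": 0,"dy": -3.6,"dz": 0.3,"turn": 0,"gripper": 0.9},
  {"dx": 0,"dy": -4.6,"dz": 0.3,"turn": 0,"gripper": 0.9},
  {"dx": 0,"dy": -4.6,"dz": 0.3,"turn": 0,"gripper": 0.9},
])

```text
time_s: 6.3
eef_pos: [0.4048, 0.0648, 0.1047]
eef_rot: [-0.0, 0.597, 0.802, -0.0]
wrist_force: [-0.5, 0.2, -0.8]
opening: 0.222
```

```bash
python3 - <<'E'
from h import *
go(rack(-.17,.08),.05,106.7);o=ctrl.get_obs();print(o["opening"],inrack(o["eef_pos"]))
c=cam("side");crop(c,190,130,310,270,4.2,"s6.png")
c=cam("top");crop(c,190,130,290,250,5,"t6.png")
E
```

```text
t 6.3 at [0.4048 0.0648 0.1047] ang 106.67 q [-0.13 -0.01  2.12  0.    1.04 -1.99] | dx dy dz [ 0.03 -0.1   5.47] turn -0.03 F [-0.5  0.2 -0.8]
0.22169832758911068 [-0.16896611  0.07969389]
```

View pics/s6.png

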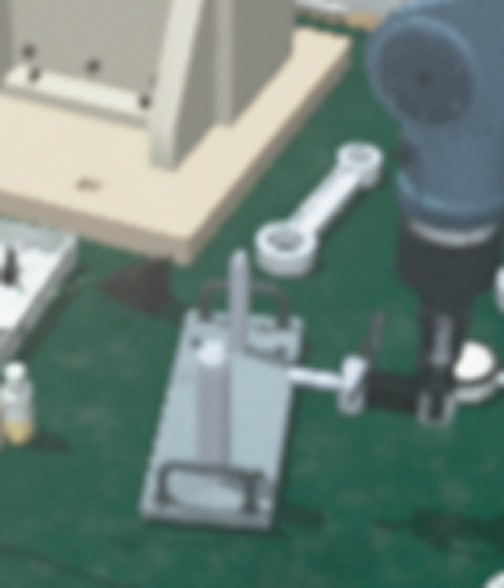

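View pics/t6.png

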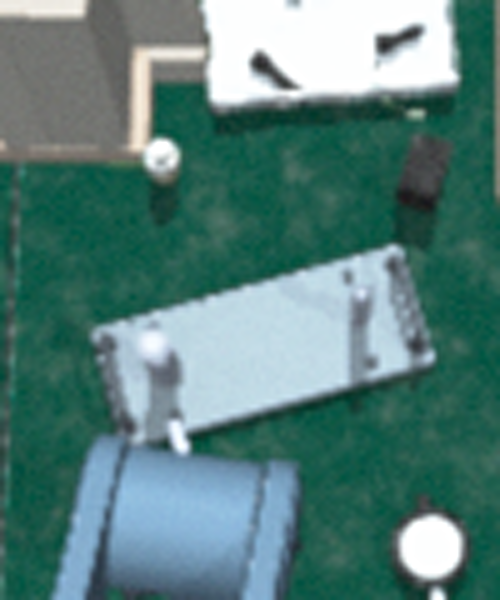

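Request:
drive_tool([
  {"dx": 0,"dy": -1.6,"dz": 2,"turn": 0,"gripper": 0.9},
  {"dx": 0,"dy": -1.6,"dz": 5,"turn": 0,"gripper": 0.9},
  {"dx": 0,"dy": -1.6,"dz": 7.5,"turn": 0,"gripper": 0.9},
  {"dx": 0,"dy": -1.6,"dz": 8.6,"turn": 0,"gripper": 0.9},
  {"dx": 0,"dy": -1.6,"dz": 9.0,"turn": 0,"gripper": 0.9},
  {"dx": 0,"dy": -1.6,"dz": 9.1,"turn": 0,"gripper": 0.9},
  {"dx": 0,"dy": -1.6,"dz": 9.1,"turn": 0,"gripper": 0.9},
])

```text
time_s: 7.28
eef_pos: [0.3909, 0.0603, 0.0143]
eef_rot: [0.001, 0.597, 0.802, 0.0]
wrist_force: [-0.5, -0.8, -1.9]
opening: 0.222
```

Request:
drive_tool([
  {"dx": 0,"dy": 0,"dz": 0.1,"turn": 0,"gripper": 0.9},
  {"dx": 0,"dy": 0,"dz": 0.2,"turn": 0,"gripper": 0.9},
  {"dx": 0,"dy": 0,"dz": 0.25,"turn": 0,"gripper": 0.9},
  {"dx": 0,"dy": 0,"dz": 0.25,"turn": 0,"gripper": 0.9},
])

```text
time_s: 7.78
eef_pos: [0.3905, 0.0603, 0.0115]
eef_rot: [0.0, 0.597, 0.802, 0.0]
wrist_force: [-1.5, 0.1, 3.8]
opening: 0.22
```

```bash
python3 - <<'E'
from h import *
go(rack(-.185,.08),.012,106.7)
c=cam("side");crop(c,230,180,350,300,5,"s7.png")
E
```

```text
t 7.78 at [0.3905 0.0603 0.0115] ang 106.71 q [-0.15  0.17  2.19 -0.    0.79 -2.01] | dx dy dz [ 0.05 -0.11 -0.05] turn 0.01 F [-1.5  0.1  3.8]
```

View pics/s7.png

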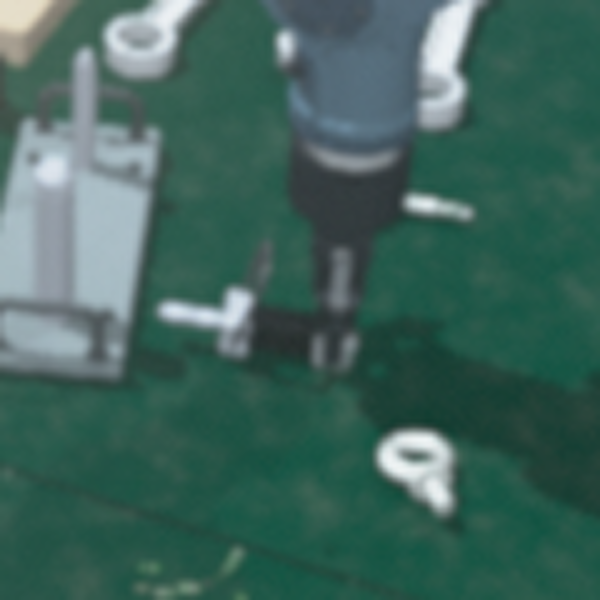

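Request:
drive_tool([
  {"dx": 0,"dy": 0,"dz": 0,"turn": 0,"gripper": 0.74},
  {"dx": 0,"dy": 0,"dz": 0,"turn": 0,"gripper": 0.7},
  {"dx": 0,"dy": 0,"dz": 0,"turn": 0,"gripper": 0.6},
  {"dx": 0,"dy": 0,"dz": 0,"turn": 0,"gripper": 0.5},
  {"dx": 0,"dy": 0,"dz": -2,"turn": 0,"gripper": 0.4},
  {"dx": 0,"dy": 0,"dz": -7,"turn": 0,"gripper": 0.4},
  {"dx": 0,"dy": 0,"dz": -13,"turn": 0,"gripper": 0.4},
  {"dx": 0,"dy": 0,"dz": -19,"turn": 0,"gripper": 0.4},
  {"dx": 0,"dy": 0,"dz": -24,"turn": 0,"gripper": 0.4},
  {"dx": 0,"dy": 0,"dz": -24,"turn": 0,"gripper": 0.4},
])

```text
time_s: 9.07
eef_pos: [0.3927, 0.06, 0.2555]
eef_rot: [0.004, 0.597, 0.802, 0.002]
wrist_force: [0.6, -0.7, -0.2]
opening: 0.599
```

```bash
python3 - <<'E'
from lev import *
c=cam("top");crop(c,190,130,380,270,4,"t8.png");levers(c)
s=cam("side");crop(s,230,180,350,300,5,"s8.png")
go((.5526,.3768),.20,88.8)
E
```

```text
px [162. 155.] area 534 ctr mm [764.4 366.4] wh 38 224 endw [38. 38.] yaw big -90.1
px [156. 207.] area 342 ctr mm [552.6 376.8] wh 204 52 endw [52. 40.] yaw big -1.2
px [321.5 189.5] area 345 ctr mm [ 632.6 -275.1] wh 206 50 endw [50. 41.] yaw big 86.6
px [334.5 217.5] area 338 ctr mm [ 521.1 -324.7] wh 47 204 endw [48. 36.] yaw big -88.0
px [329.5 242.5] area 364 ctr mm [ 422.9 -303.9] wh 51 204 endw [40. 52.] yaw big 97.1
t 9.18 at [0.3901 0.0604 0.251 ] ang 106.71 q [-0.15 -0.27  2.01  0.    1.39 -2.01] | dx dy dz [25.63 24.66  5.1 ] turn 17.91 F [-0.5  0.5  0.5]
```

View pics/t8.png

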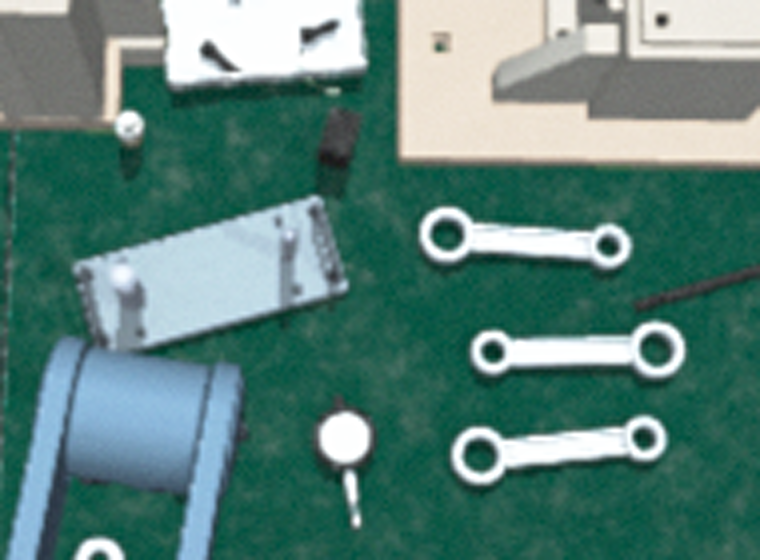

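View pics/s8.png

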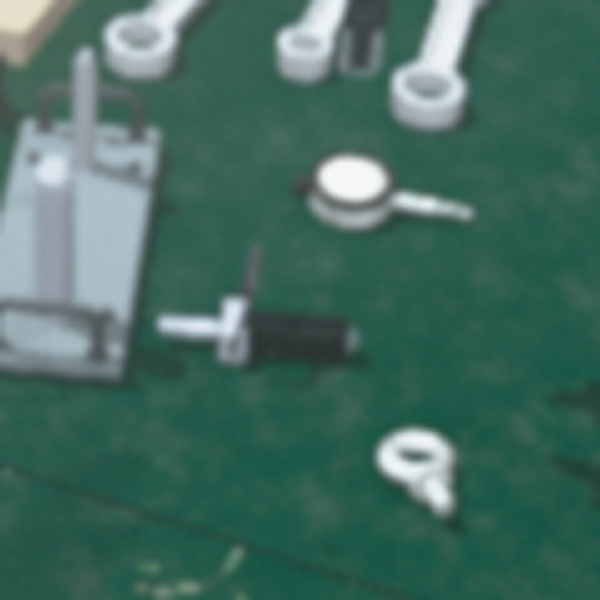

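Request:
drive_tool([
  {"dx": 25.7,"dy": 24.3,"dz": 3,"turn": 110,"gripper": 0.4},
  {"dx": 25.7,"dy": 24.3,"dz": 3,"turn": 110,"gripper": 0.4},
  {"dx": 25.7,"dy": 24.3,"dz": 3,"turn": 110,"gripper": 0.4},
  {"dx": 25.7,"dy": 24.3,"dz": 3,"turn": 110,"gripper": 0.4},
  {"dx": 25.7,"dy": 24.3,"dz": 3,"turn": 110,"gripper": 0.4},
  {"dx": 25.7,"dy": 24.3,"dz": 3,"turn": 110,"gripper": 0.4},
  {"dx": 25.7,"dy": 24.3,"dz": 3,"turn": 110,"gripper": 0.4},
  {"dx": 25.7,"dy": 24.3,"dz": 3,"turn": 110,"gripper": 0.4},
  {"dx": 25.7,"dy": 24.3,"dz": 3,"turn": 110,"gripper": 0.4},
  {"dx": 25.7,"dy": 24.3,"dz": 3,"turn": 110,"gripper": 0.4},
  {"dx": 25.7,"dy": 24.3,"dz": 3,"turn": 110,"gripper": 0.4},
  {"dx": 25.7,"dy": 24.3,"dz": 3,"turn": 110,"gripper": 0.4},
])

```text
time_s: 10.68
eef_pos: [0.5479, 0.3758, 0.2182]
eef_rot: [0.001, 1.0, -0.028, -0.002]
wrist_force: [-0.3, -0.2, 0.4]
opening: 0.598
```

Request:
drive_tool([
  {"dx": 0,"dy": 0,"dz": 0,"turn": 87.9,"gripper": 0.4},
  {"dx": 0,"dy": 0,"dz": 0,"turn": 87.9,"gripper": 0.4},
  {"dx": 0,"dy": 0,"dz": 0,"turn": 87.9,"gripper": 0.4},
  {"dx": 0,"dy": 0,"dz": 0,"turn": 87.9,"gripper": 0.4},
  {"dx": 0,"dy": 0,"dz": 0,"turn": 87.9,"gripper": 0.4},
  {"dx": 0,"dy": 0,"dz": 0,"turn": 87.9,"gripper": 0.4},
  {"dx": 0,"dy": 0,"dz": 0,"turn": 87.9,"gripper": 0.4},
  {"dx": 0,"dy": 0,"dz": 0,"turn": 87.9,"gripper": 0.4},
  {"dx": 0,"dy": 0,"dz": 0,"turn": 87.9,"gripper": 0.4},
  {"dx": 0,"dy": 0,"dz": 0,"turn": 87.9,"gripper": 0.4},
])

```text
time_s: 11.92
eef_pos: [0.5488, 0.3762, 0.2203]
eef_rot: [-0.001, -0.701, 0.713, 0.0]
wrist_force: [0.0, 0.1, -0.1]
opening: 0.602
```

```bash
python3 - <<'E'
from lev import *
go((.5496,.3768),.0105,88.8)
c=cam("top");levers(c)
crop(c,90,150,300,270,3.5,"t9.png")
s=cam("side");crop(s,150,200,310,360,4,"s9.png")
E
```

```text
t 11.93 at [0.5488 0.3762 0.2203] ang -90.97 q [ 0.42  0.39  1.38 -0.    1.37  2.01] | dx dy dz [-0.08 -0.11 20.98] turn 0.23 F [ 0.   0.1 -0.1]
px [162. 155.] area 535 ctr mm [764.4 365.9] wh 38 231 endw [38. 38.] yaw big -90.3
px [157. 207.] area 264 ctr mm [552.9 373.5] wh 204 52 endw [52. 23.] yaw big 0.9
px [321.5 189.5] area 346 ctr mm [ 632.6 -275.1] wh 206 50 endw [50. 41.] yaw big 86.4
px [334.5 217.5] area 338 ctr mm [ 521.1 -324.7] wh 47 204 endw [48. 36.] yaw big -88.0
px [329.5 242.5] area 365 ctr mm [ 422.9 -303.9] wh 51 204 endw [40. 52.] yaw big 97.1
```

View pics/t9.png

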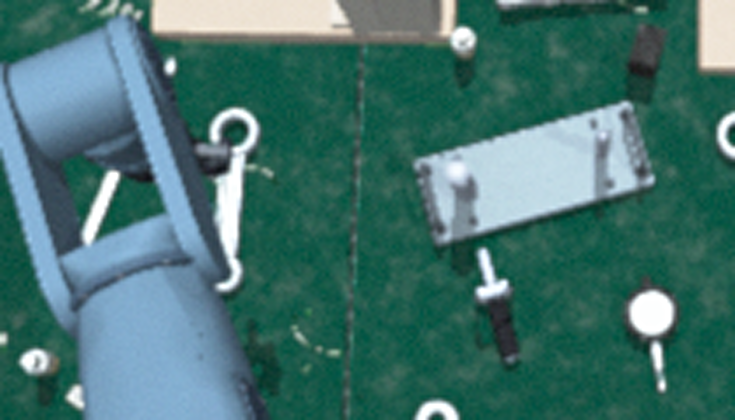

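View pics/s9.png

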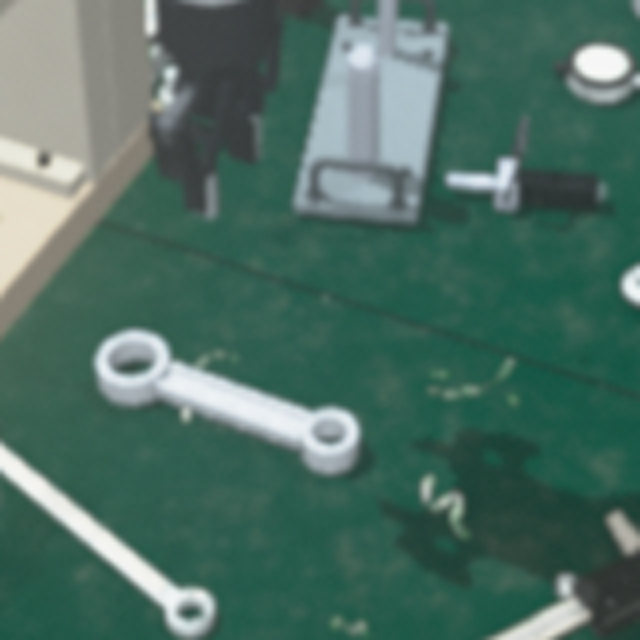

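Request:
drive_tool([
  {"dx": -0.1,"dy": -0.1,"dz": 6,"turn": 0.2,"gripper": 0.4},
  {"dx": -0.1,"dy": -0.1,"dz": 12,"turn": 0.2,"gripper": 0.4},
  {"dx": -0.1,"dy": -0.1,"dz": 17,"turn": 0.2,"gripper": 0.4},
  {"dx": -0.1,"dy": -0.1,"dz": 19.5,"turn": 0.2,"gripper": 0.4},
  {"dx": -0.1,"dy": -0.1,"dz": 20.7,"turn": 0.2,"gripper": 0.5},
  {"dx": -0.1,"dy": -0.1,"dz": 20.9,"turn": 0.2,"gripper": 0.6},
  {"dx": -0.1,"dy": -0.1,"dz": 20.9,"turn": 0.2,"gripper": 0.66},
  {"dx": -0.1,"dy": -0.1,"dz": 20.9,"turn": 0.2,"gripper": 0.66},
  {"dx": -0.1,"dy": -0.1,"dz": 20.9,"turn": 0.2,"gripper": 0.68},
  {"dx": -0.1,"dy": -0.1,"dz": 20.9,"turn": 0.2,"gripper": 0.7},
  {"dx": -0.1,"dy": -0.1,"dz": 20.9,"turn": 0.2,"gripper": 0.71},
  {"dx": -0.1,"dy": -0.1,"dz": 20.9,"turn": 0.2,"gripper": 0.72},
  {"dx": -0.1,"dy": -0.1,"dz": 20.9,"turn": 0.2,"gripper": 0.725},
  {"dx": -0.1,"dy": -0.1,"dz": 20.9,"turn": 0.2,"gripper": 0.725},
  {"dx": -0.1,"dy": -0.1,"dz": 20.9,"turn": 0.2,"gripper": 0.725},
])

```text
time_s: 13.9
eef_pos: [0.5503, 0.3776, 0.0125]
eef_rot: [0.0, -0.698, 0.716, -0.0]
wrist_force: [-0.1, 1.6, 4.4]
opening: 0.275
```

```bash
python3 - <<'E'
from lev import *
go((.5496,.3768),.0105,88.8);print([round(ctrl.get_obs()["opening"],4) for _ in range(4)])
E
```

```text
t 13.9 at [0.5503 0.3776 0.0125] ang -91.39 q [0.42 0.64 1.48 0.   1.02 2.02] | dx dy dz [0.08 0.07 0.2 ] turn -0.19 F [-0.1  1.6  4.4]
[0.2754, 0.2754, 0.2754, 0.2754]
```

Request:
drive_tool([
  {"dx": 0,"dy": 0,"dz": -0.1,"turn": 0,"gripper": 0.73},
  {"dx": 0,"dy": 0,"dz": -0.1,"turn": 0,"gripper": 0.73},
])

```text
time_s: 14.15
eef_pos: [0.5497, 0.3767, 0.0126]
eef_rot: [-0.001, -0.698, 0.716, 0.0]
wrist_force: [0.4, 1.0, 1.5]
opening: 0.276
```

Request:
drive_tool([
  {"dx": 0,"dy": 0,"dz": -0.1,"turn": 0,"gripper": 0.732},
  {"dx": 0,"dy": 0,"dz": -0.5,"turn": 0,"gripper": 0.732},
  {"dx": 0,"dy": 0,"dz": -1.5,"turn": 0,"gripper": 0.732},
  {"dx": 0,"dy": 0,"dz": -2,"turn": 0,"gripper": 0.732},
  {"dx": 0,"dy": 0,"dz": -2,"turn": 0,"gripper": 0.732},
])

```text
time_s: 14.78
eef_pos: [0.5507, 0.3776, 0.0343]
eef_rot: [0.001, -0.698, 0.716, -0.0]
wrist_force: [0.8, 0.1, -2.4]
opening: 0.272
```

```bash
python3 - <<'E'
from lev import *
go((.5496,.3768),.0105,88.8);print([round(ctrl.get_obs()["opening"],4) for _ in range(1)])
s=cam("side");crop(s,150,200,310,360,4,"s10.png")
E
```

```text
t 14.78 at [0.5507 0.3776 0.0343] ang -91.39 q [ 0.42  0.61  1.48 -0.    1.05  2.02] | dx dy dz [0.09 0.11 2.38] turn -0.19 F [ 0.8  0.1 -2.4]
[0.272]
```

View pics/s10.png

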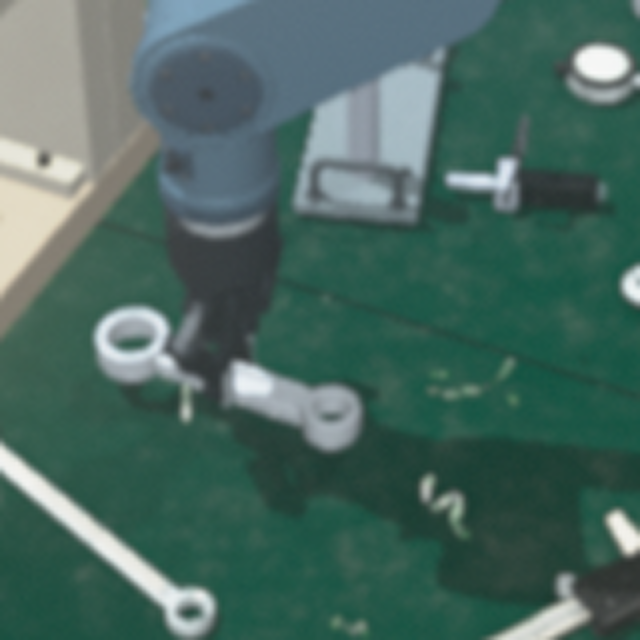

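```bash
python3 - <<'E'
from lev import *
go(rack(0,0),.185,16.7)
o,M,a=cur();print("abs turn",a-16.7)
E
```

```text
t 14.82 at [0.5504 0.3774 0.0337] ang -91.4 q [ 0.42  0.61  1.48 -0.    1.05  2.02] | dx dy dz [ 33.93  -4.75 -15.14] turn 71.9 F [-0.5 -0.4 -2.8]
abs turn -108.09621720127357
```

Request:
drive_tool([
  {"dx": 0,"dy": 0,"dz": -4,"turn": 0,"gripper": 0.732},
  {"dx": 0,"dy": 0,"dz": -9,"turn": -5,"gripper": 0.732},
  {"dx": 0,"dy": 0,"dz": -14,"turn": -12,"gripper": 0.732},
  {"dx": 3,"dy": 0,"dz": -15.2,"turn": -21,"gripper": 0.732},
  {"dx": 6,"dy": -1,"dz": -15.2,"turn": -30,"gripper": 0.732},
  {"dx": 9,"dy": -2,"dz": -15.2,"turn": -39,"gripper": 0.732},
  {"dx": 13,"dy": -3,"dz": -15.2,"turn": -48,"gripper": 0.732},
  {"dx": 17,"dy": -4,"dz": -15.2,"turn": -57,"gripper": 0.732},
  {"dx": 21,"dy": -4.7,"dz": -15.2,"turn": -66,"gripper": 0.732},
  {"dx": 25,"dy": -4.7,"dz": -15.2,"turn": -75,"gripper": 0.732},
  {"dx": 29,"dy": -4.7,"dz": -15.2,"turn": -84,"gripper": 0.732},
  {"dx": 32,"dy": -4.7,"dz": -15.2,"turn": -93,"gripper": 0.732},
  {"dx": 33.9,"dy": -4.7,"dz": -15.2,"turn": -101,"gripper": 0.732},
  {"dx": 33.9,"dy": -4.7,"dz": -15.2,"turn": -108,"gripper": 0.732},
  {"dx": 33.9,"dy": -4.7,"dz": -15.2,"turn": -108.1,"gripper": 0.732},
  {"dx": 33.9,"dy": -4.7,"dz": -15.2,"turn": -108.1,"gripper": 0.732},
  {"dx": 33.9,"dy": -4.7,"dz": -15.2,"turn": -108.1,"gripper": 0.732},
])

```text
time_s: 16.95
eef_pos: [0.5887, 0.0376, 0.1851]
eef_rot: [-0.0, 0.989, 0.145, -0.0]
wrist_force: [0.2, 0.2, -2.1]
opening: 0.272
```

```bash
python3 - <<'E'
from lev import *
go(rack(0,0),.145,16.7)
c=cam("top");crop(c,170,130,330,250,4.5,"t11.png")
s=cam("side");crop(s,170,130,330,290,3.7,"s11.png")
print(ctrl.get_obs()["opening"])
E
```

```text
t 16.95 at [0.5887 0.0376 0.1851] ang 16.66 q [-0.14  0.27  1.62 -0.    1.26 -0.43] | dx dy dz [0.06 0.08 4.01] turn -0.04 F [ 0.2  0.2 -2.1]
0.27662294953574534
```

View pics/t11.png

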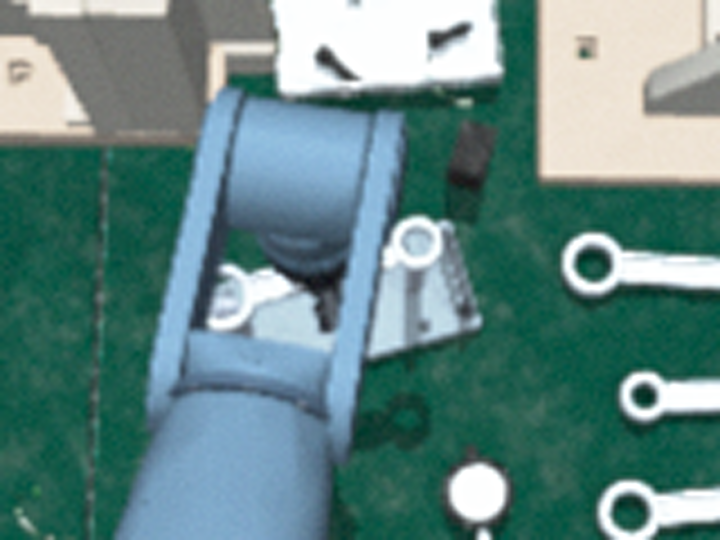

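View pics/s11.png

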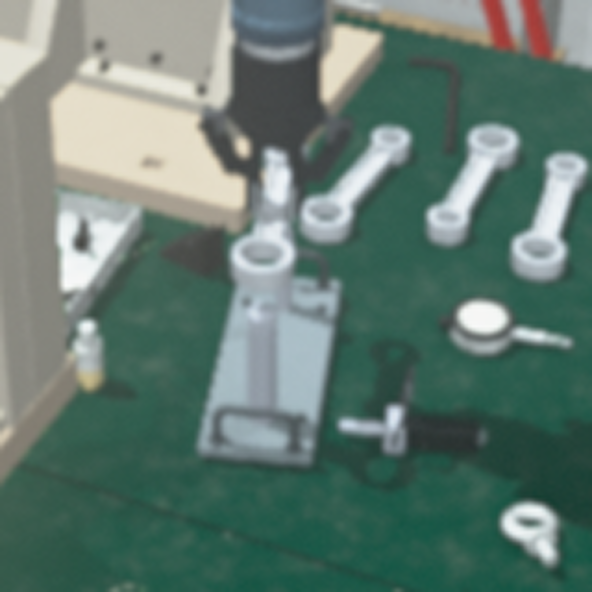

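```bash
python3 - <<'E'
from lev import *
c=cam("top");s=cam("side")
for y in(.08,-.08):
  X=np.r_[rack(0,y),.1945];print("t11",(proj(c,X)-[170,130])*4.5+1.75,"s11",(proj(s,X)-[170,130])*3.7+1.35)
E
```

```text
t11 [220.80604197 295.52418093] s11 [262.18229079 251.38339338]
t11 [416.30647574 241.53824841] s11 [286.01302638 148.13719398]
```

Request:
drive_tool([
  {"dx": 0.05,"dy": 0.05,"dz": 1.5,"turn": 0,"gripper": 0.732},
  {"dx": 0.05,"dy": 0.05,"dz": 3,"turn": 0,"gripper": 0.732},
  {"dx": 0.05,"dy": 0.05,"dz": 4,"turn": 0,"gripper": 0.732},
  {"dx": 0.05,"dy": 0.05,"dz": 5,"turn": 0,"gripper": 0.732},
  {"dx": 0.05,"dy": 0.05,"dz": 6,"turn": 0,"gripper": 0.732},
  {"dx": 0.05,"dy": 0.05,"dz": 6,"turn": 0,"gripper": 0.732},
])

```text
time_s: 17.9
eef_pos: [0.5888, 0.037, 0.1241]
eef_rot: [-0.0, 0.989, 0.145, -0.001]
wrist_force: [1.5, 0.1, -3.1]
opening: 0.275
```

Request:
drive_tool([
  {"dx": 0,"dy": 0,"dz": 1.5,"turn": 0,"gripper": 0.732},
  {"dx": 0,"dy": 0,"dz": 3,"turn": 0,"gripper": 0.732},
  {"dx": 0,"dy": 0,"dz": 4.5,"turn": 0,"gripper": 0.732},
  {"dx": 0,"dy": 0,"dz": 6,"turn": 0,"gripper": 0.732},
  {"dx": 0,"dy": 0,"dz": 7.5,"turn": 0,"gripper": 0.732},
  {"dx": 0,"dy": 0,"dz": 8.6,"turn": 0,"gripper": 0.732},
  {"dx": 0,"dy": 0,"dz": 8.8,"turn": 0,"gripper": 0.732},
  {"dx": 0,"dy": 0,"dz": 8.8,"turn": 0,"gripper": 0.732},
])

```text
time_s: 18.9
eef_pos: [0.5897, 0.0369, 0.0373]
eef_rot: [0.0, 0.989, 0.145, 0.0]
wrist_force: [1.0, 0.8, -2.7]
opening: 0.277
```

```bash
python3 - <<'E'
from lev import *
go(rack(0,0),.0285,16.7)
s=cam("side");crop(s,170,130,330,290,3.7,"s12.png")
print(ctrl.get_obs()["opening"])
E
```

```text
t 18.9 at [0.5897 0.0369 0.0373] ang 16.71 q [-0.14  0.47  1.69  0.    0.98 -0.43] | dx dy dz [-0.02 -0.01  0.88] turn 0.01 F [ 1.   0.8 -2.7]
0.2745040014697447
```

View pics/s12.png

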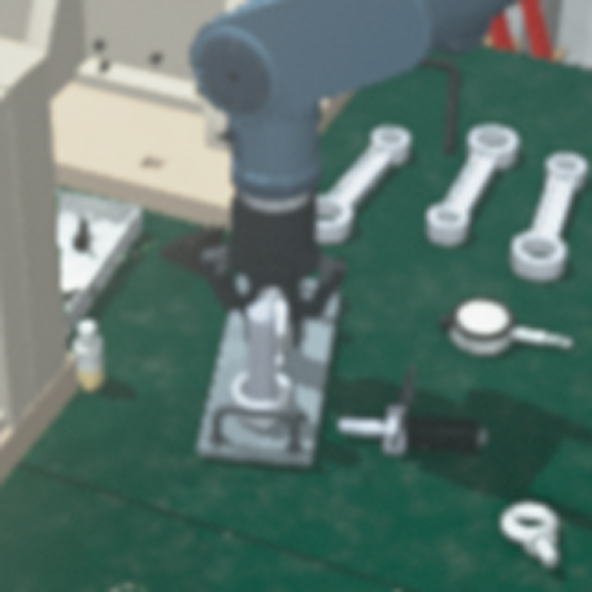

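Both eyes are over the posts. Setting down the last 9 mm slowly.

Request:
drive_tool([
  {"dx": 0,"dy": 0,"dz": 0.4,"turn": 0,"gripper": 0.732},
  {"dx": 0,"dy": 0,"dz": 0.7,"turn": 0,"gripper": 0.732},
  {"dx": 0,"dy": 0,"dz": 0.8,"turn": 0,"gripper": 0.732},
  {"dx": 0,"dy": 0,"dz": 0.85,"turn": 0,"gripper": 0.732},
  {"dx": 0,"dy": 0,"dz": 0.9,"turn": 0,"gripper": 0.732},
  {"dx": 0,"dy": 0,"dz": 0.9,"turn": 0,"gripper": 0.732},
])

```text
time_s: 19.7
eef_pos: [0.5894, 0.037, 0.0286]
eef_rot: [0.0, 0.989, 0.145, -0.0]
wrist_force: [-2.8, -0.3, 3.4]
opening: 0.274
```

Request:
drive_tool([
  {"dx": 0,"dy": 0,"dz": 0,"turn": 0,"gripper": 0.72},
  {"dx": 0,"dy": 0,"dz": 0,"turn": 0,"gripper": 0.7},
  {"dx": 0,"dy": 0,"dz": 0,"turn": 0,"gripper": 0.6},
  {"dx": 0,"dy": 0,"dz": 0,"turn": 0,"gripper": 0.5},
  {"dx": 0,"dy": 0,"dz": -2,"turn": 0,"gripper": 0.4},
  {"dx": 0,"dy": 0,"dz": -7,"turn": 0,"gripper": 0.4},
  {"dx": 0,"dy": 0,"dz": -13,"turn": 0,"gripper": 0.4},
  {"dx": 0,"dy": 0,"dz": -19,"turn": 0,"gripper": 0.4},
  {"dx": 0,"dy": 0,"dz": -19,"turn": 0,"gripper": 0.4},
])

```text
time_s: 20.82
eef_pos: [0.5933, 0.0366, 0.2266]
eef_rot: [0.002, 0.989, 0.145, 0.007]
wrist_force: [-0.2, -0.6, -0.5]
opening: 0.6
```

```bash
python3 - <<'E'
from lev import *
c=cam("top");L=levers(c)
for l in L:
    if l[2][1]<0:
        y=np.radians(l[-1]);p=np.array(l[2])/1000-.003*np.array([np.cos(y),np.sin(y)])
        print(p);go(p,.20,l[-1]-90)
s=cam("side");crop(s,170,130,330,290,3.7,"s13.png")
E
```

```text
px [162. 155.] area 539 ctr mm [764.4 366. ] wh 38 231 endw [38. 38.] yaw big -90.1
px [321.5 189.5] area 344 ctr mm [ 632.6 -275.1] wh 206 50 endw [50. 41.] yaw big 86.6
px [334.5 217. ] area 341 ctr mm [ 523.1 -324.6] wh 51 204 endw [52. 36.] yaw big -88.0
px [329.5 242.5] area 364 ctr mm [ 422.9 -303.9] wh 51 204 endw [40. 52.] yaw big 97.1
[ 0.63246547 -0.27813072]
t 20.88 at [0.5914 0.0368 0.2229] ang 16.71 q [-0.14  0.23  1.58  0.    1.32 -0.43] | dx dy dz [-5.14 31.33  2.36] turn 20.1 F [-1.5 -0.   0. ]
[ 0.52300172 -0.32163489]
t 20.88 at [0.5914 0.0368 0.2229] ang 16.71 q [-0.14  0.23  1.58  0.    1.32 -0.43] | dx dy dz [-16.88  32.35   2.28] turn 14.71 F [-1.5 -0.   0. ]
[ 0.42322437 -0.30692287]
t 20.88 at [0.5914 0.0368 0.2229] ang 16.71 q [-0.14  0.23  1.58  0.    1.32 -0.43] | dx dy dz [-26.01  28.07   2.2 ] turn 9.61 F [-1.5 -0.   0. ]
```

View pics/s13.png

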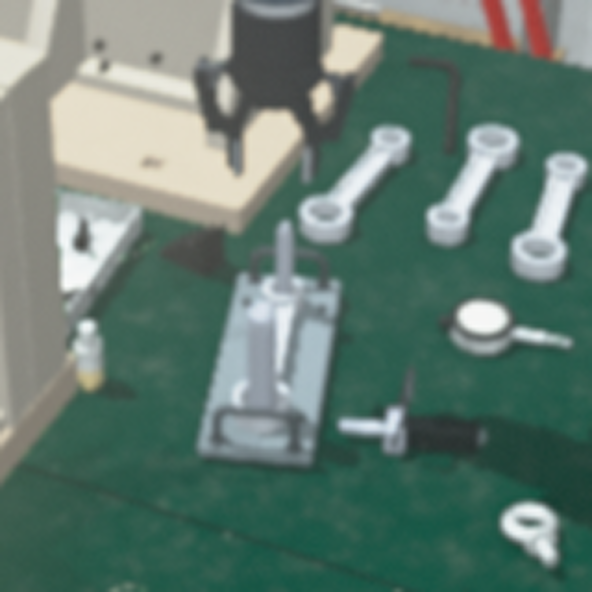

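Request:
drive_tool([
  {"dx": -5.1,"dy": 31.3,"dz": 0,"turn": 20.1,"gripper": 0.4},
  {"dx": -5.1,"dy": 31.3,"dz": 0,"turn": 20.1,"gripper": 0.4},
  {"dx": -5.1,"dy": 31.3,"dz": 0,"turn": 20.1,"gripper": 0.4},
  {"dx": -5.1,"dy": 31.3,"dz": 0,"turn": 20.1,"gripper": 0.4},
  {"dx": -5.1,"dy": 31.3,"dz": 0,"turn": 20.1,"gripper": 0.4},
  {"dx": -5.1,"dy": 31.3,"dz": 6,"turn": 20.1,"gripper": 0.4},
  {"dx": -5.1,"dy": 31.3,"dz": 11,"turn": 20.1,"gripper": 0.4},
  {"dx": -5.1,"dy": 31.3,"dz": 14,"turn": 20.1,"gripper": 0.4},
  {"dx": -5.1,"dy": 31.3,"dz": 14,"turn": 20.1,"gripper": 0.4},
])

```text
time_s: 22.05
eef_pos: [0.6272, -0.2755, 0.0728]
eef_rot: [-0.003, 1.0, -0.03, -0.004]
wrist_force: [0.5, 0.1, 0.6]
opening: 0.6
```

```bash
python3 - <<'E'
from lev import *
go((.6325,-.2781),.0115,-3.4)
s=cam("side");crop(s,210,110,330,230,5,"s14.png")
c=cam("top");crop(c,280,160,400,260,5,"t14.png")
E
```

```text
t 22.05 at [ 0.6272 -0.2755  0.0728] ang -3.41 q [-0.59  0.6   1.41 -0.    1.15 -0.53] | dx dy dz [0.6  0.26 6.13] turn -0.01 F [0.5 0.1 0.6]
```

View pics/s14.png

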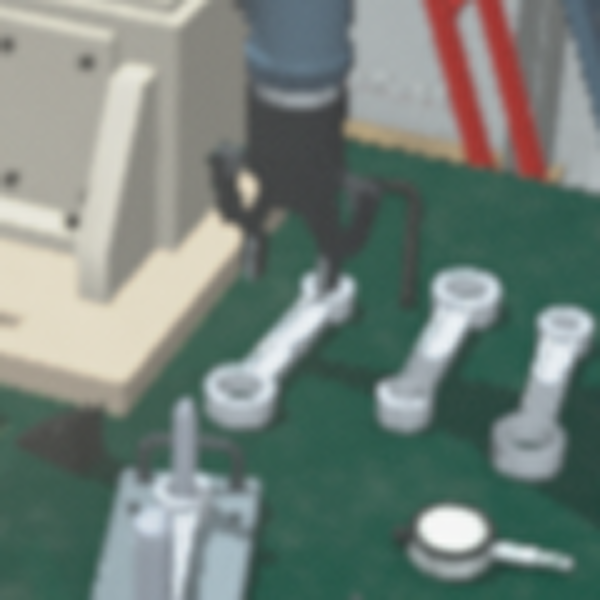

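View pics/t14.png

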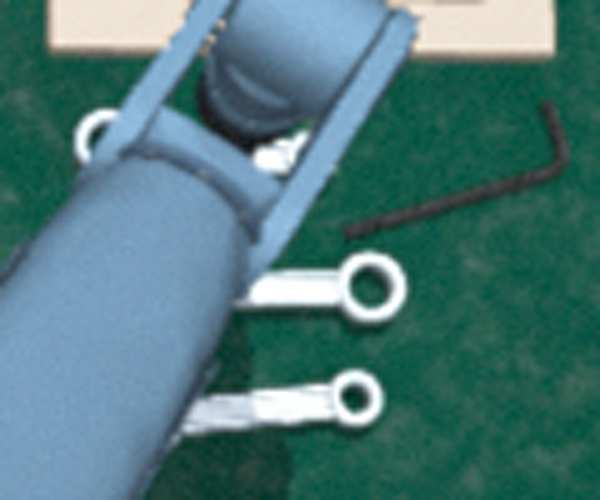

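Request:
drive_tool([
  {"dx": 0,"dy": 0,"dz": 0,"turn": 0,"gripper": 0.4},
  {"dx": 0,"dy": 0,"dz": 0,"turn": 0,"gripper": 0.4},
])

```text
time_s: 22.4
eef_pos: [0.6315, -0.278, 0.0801]
eef_rot: [0.001, 1.0, -0.03, 0.001]
wrist_force: [0.7, 0.4, -0.4]
opening: 0.6
```

```bash
python3 - <<'E'
from lev import *
go((.6325,-.2781),.0115,-3.4)
E
```

```text
t 22.4 at [ 0.6315 -0.278   0.0801] ang -3.39 q [-0.59  0.59  1.4  -0.    1.15 -0.53] | dx dy dz [ 0.08 -0.01  6.86] turn 0.01 F [ 0.7  0.4 -0.4]
```

Request:
drive_tool([
  {"dx": 0.1,"dy": 0,"dz": 4,"turn": 0,"gripper": 0.4},
  {"dx": 0.1,"dy": 0,"dz": 5.5,"turn": 0,"gripper": 0.4},
  {"dx": 0.1,"dy": 0,"dz": 6.4,"turn": 0,"gripper": 0.5},
  {"dx": 0.1,"dy": 0,"dz": 6.8,"turn": 0,"gripper": 0.6},
  {"dx": 0.1,"dy": 0,"dz": 6.8,"turn": 0,"gripper": 0.66},
  {"dx": 0.1,"dy": 0,"dz": 6.8,"turn": 0,"gripper": 0.66},
  {"dx": 0.1,"dy": 0,"dz": 6.8,"turn": 0,"gripper": 0.68},
  {"dx": 0.1,"dy": 0,"dz": 6.8,"turn": 0,"gripper": 0.7},
  {"dx": 0.1,"dy": 0,"dz": 6.8,"turn": 0,"gripper": 0.71},
  {"dx": 0.1,"dy": 0,"dz": 6.8,"turn": 0,"gripper": 0.72},
  {"dx": 0.1,"dy": 0,"dz": 6.8,"turn": 0,"gripper": 0.728},
  {"dx": 0.1,"dy": 0,"dz": 6.8,"turn": 0,"gripper": 0.732},
  {"dx": 0.1,"dy": 0,"dz": 6.8,"turn": 0,"gripper": 0.732},
])

```text
time_s: 24.02
eef_pos: [0.6315, -0.2776, 0.0104]
eef_rot: [0.0, 1.0, -0.03, -0.0]
wrist_force: [-2.5, 0.6, 3.1]
opening: 0.274
```

Request:
drive_tool([
  {"dx": 0,"dy": 0,"dz": -0.5,"turn": 0,"gripper": 0.732},
  {"dx": 0,"dy": 0,"dz": -1.5,"turn": 0,"gripper": 0.732},
  {"dx": 0,"dy": 0,"dz": -3,"turn": 0,"gripper": 0.732},
  {"dx": 0,"dy": 0,"dz": -3,"turn": 0,"gripper": 0.732},
  {"dx": 0,"dy": 0,"dz": -3,"turn": 0,"gripper": 0.732},
])

```text
time_s: 24.65
eef_pos: [0.6317, -0.2776, 0.0405]
eef_rot: [0.0, 1.0, -0.03, 0.0]
wrist_force: [-0.8, 0.2, -2.9]
opening: 0.274
```

```bash
python3 - <<'E'
from lev import *
go(rack(0,0),.20,16.7)
s=cam("side");crop(s,210,110,330,230,5,"s15.png")
print(levers(cam("top"),True)[0][0])
E
```

```text
t 24.65 at [ 0.6317 -0.2776  0.0405] ang -3.4 q [-0.59  0.64  1.41 -0.    1.09 -0.53] | dx dy dz [ -6.07 -31.15 -15.96] turn -20.1 F [-0.8  0.2 -2.9]
px [162. 155.] area 534 ctr mm [764.4 365.7] wh 38 231 endw [38. 38.] yaw big -90.2
px [242.  196.5] area 823 ctr mm [589.7  33.5] wh 97 234 endw [99. 80.] yaw big -76.1
[162. 155.]
```

View pics/s15.png

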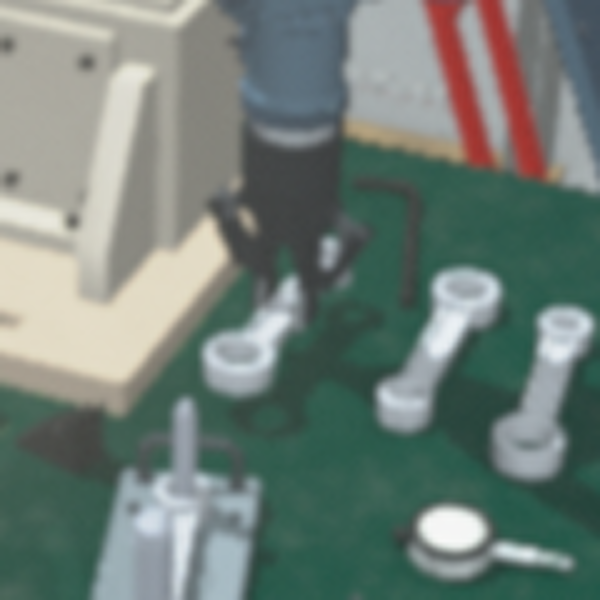

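Request:
drive_tool([
  {"dx": 0,"dy": 0,"dz": -4,"turn": 0,"gripper": 0.732},
  {"dx": 0,"dy": 0,"dz": -9,"turn": 0,"gripper": 0.732},
  {"dx": 0,"dy": 0,"dz": -14,"turn": 0,"gripper": 0.732},
  {"dx": -1,"dy": -4,"dz": -16,"turn": -3,"gripper": 0.732},
  {"dx": -2,"dy": -9,"dz": -16,"turn": -7,"gripper": 0.732},
  {"dx": -3,"dy": -14,"dz": -16,"turn": -11,"gripper": 0.732},
  {"dx": -4,"dy": -19,"dz": -16,"turn": -15,"gripper": 0.732},
  {"dx": -5,"dy": -24,"dz": -16,"turn": -18,"gripper": 0.732},
  {"dx": -6,"dy": -29,"dz": -16,"turn": -20.1,"gripper": 0.732},
  {"dx": -6.1,"dy": -31.2,"dz": -16,"turn": -20.1,"gripper": 0.732},
  {"dx": -6.1,"dy": -31.2,"dz": -16,"turn": -20.1,"gripper": 0.732},
  {"dx": -6.1,"dy": -31.2,"dz": -16,"turn": -20.1,"gripper": 0.732},
])

```text
time_s: 26.25
eef_pos: [0.5891, 0.0369, 0.1999]
eef_rot: [0.0, 0.989, 0.145, -0.0]
wrist_force: [0.9, -0.4, -3.1]
opening: 0.272
```

```bash
python3 - <<'E'
from lev import *
go(rack(0,0),.14,16.7)
c=cam("top");crop(c,170,130,330,250,4.5,"t16.png")
s=cam("side");crop(s,170,130,330,290,3.7,"s16.png")
z=ctrl.get_obs()["eef_pos"][2]-.0104+.022
for y in(.08,-.08):
  X=np.r_[rack(0,y),z];print("t",(proj(c,X)-[170,130])*4.5+1.75,"s",(proj(s,X)-[170,130])*3.7+1.35)
E
```

```text
t 26.25 at [0.5891 0.0369 0.1999] ang 16.7 q [-0.14  0.25  1.61 -0.    1.29 -0.43] | dx dy dz [0.04 0.   5.99] turn 0.0 F [ 0.9 -0.4 -3.1]
t [218.92749432 291.30908522] s [262.30786099 234.59994328]
t [416.61557203 236.74374407] s [286.27367984 132.04997735]
```

View pics/t16.png

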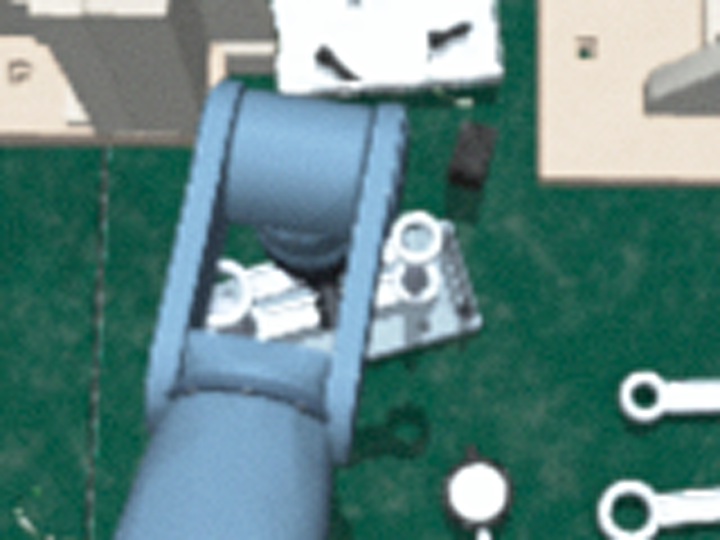

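View pics/s16.png

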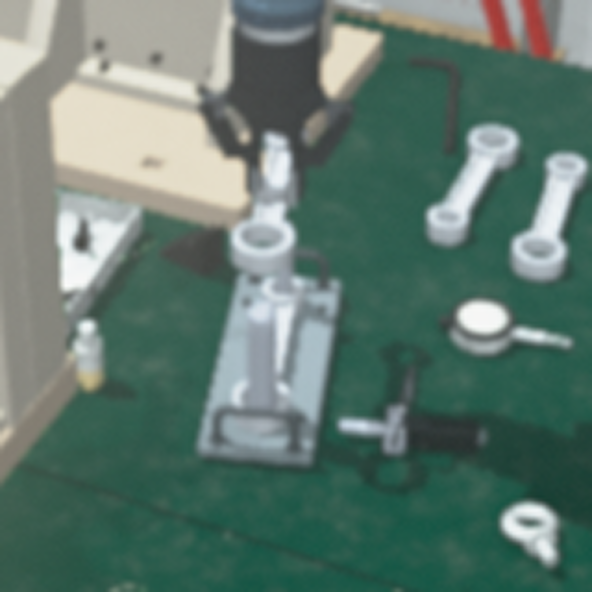

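Request:
drive_tool([
  {"dx": 0,"dy": 0,"dz": 2,"turn": 0,"gripper": 0.732},
  {"dx": 0,"dy": 0,"dz": 4,"turn": 0,"gripper": 0.732},
  {"dx": 0,"dy": 0,"dz": 5,"turn": 0,"gripper": 0.732},
  {"dx": 0,"dy": 0,"dz": 6,"turn": 0,"gripper": 0.732},
  {"dx": 0,"dy": 0,"dz": 7,"turn": 0,"gripper": 0.732},
  {"dx": 0,"dy": 0,"dz": 7.5,"turn": 0,"gripper": 0.732},
])

```text
time_s: 27.1
eef_pos: [0.5891, 0.0374, 0.1247]
eef_rot: [-0.0, 0.989, 0.145, -0.0]
wrist_force: [0.3, -0.8, -1.9]
opening: 0.273
```

Request:
drive_tool([
  {"dx": 0,"dy": 0,"dz": 1.5,"turn": 0,"gripper": 0.732},
  {"dx": 0,"dy": 0,"dz": 3,"turn": 0,"gripper": 0.732},
  {"dx": 0,"dy": 0,"dz": 4.5,"turn": 0,"gripper": 0.732},
  {"dx": 0,"dy": 0,"dz": 6,"turn": 0,"gripper": 0.732},
  {"dx": 0,"dy": 0,"dz": 6.8,"turn": 0,"gripper": 0.732},
  {"dx": 0,"dy": 0,"dz": 6.9,"turn": 0,"gripper": 0.732},
  {"dx": 0,"dy": 0,"dz": 6.9,"turn": 0,"gripper": 0.732},
])

```text
time_s: 27.98
eef_pos: [0.5895, 0.0375, 0.0566]
eef_rot: [0.0, 0.989, 0.145, 0.0]
wrist_force: [0.3, 0.2, -2.3]
opening: 0.277
```

Request:
drive_tool([
  {"dx": 0,"dy": 0,"dz": 0.3,"turn": 0,"gripper": 0.732},
  {"dx": 0,"dy": 0,"dz": 0.5,"turn": 0,"gripper": 0.732},
  {"dx": 0,"dy": 0,"dz": 0.6,"turn": 0,"gripper": 0.732},
  {"dx": 0,"dy": 0,"dz": 0.65,"turn": 0,"gripper": 0.732},
  {"dx": 0,"dy": 0,"dz": 0.65,"turn": 0,"gripper": 0.732},
])

```text
time_s: 28.6
eef_pos: [0.5892, 0.0375, 0.0497]
eef_rot: [0.0, 0.989, 0.145, 0.0]
wrist_force: [0.7, -0.1, -1.4]
opening: 0.28
```

Request:
drive_tool([
  {"dx": 0,"dy": 0,"dz": 0.1,"turn": 0,"gripper": 0.732},
  {"dx": 0,"dy": 0,"dz": 0.15,"turn": 0,"gripper": 0.732},
  {"dx": 0,"dy": 0,"dz": 0.15,"turn": 0,"gripper": 0.732},
])

```text
time_s: 28.98
eef_pos: [0.5892, 0.0375, 0.0483]
eef_rot: [0.0, 0.989, 0.145, 0.0]
wrist_force: [-1.5, -0.3, -0.1]
opening: 0.273
```

Request:
drive_tool([
  {"dx": 0,"dy": 0,"dz": 0.05,"turn": 0,"gripper": 0.732},
  {"dx": 0,"dy": 0,"dz": 0.1,"turn": 0,"gripper": 0.732},
  {"dx": 0,"dy": 0,"dz": 0.1,"turn": 0,"gripper": 0.732},
])

```text
time_s: 29.35
eef_pos: [0.5892, 0.0375, 0.0483]
eef_rot: [0.0, 0.989, 0.145, -0.0]
wrist_force: [-4.8, 0.8, 8.3]
opening: 0.274
```

Request:
drive_tool([
  {"dx": 0,"dy": 0,"dz": 0,"turn": 0,"gripper": 0.72},
  {"dx": 0,"dy": 0,"dz": 0,"turn": 0,"gripper": 0.7},
  {"dx": 0,"dy": 0,"dz": 0,"turn": 0,"gripper": 0.6},
  {"dx": 0,"dy": 0,"dz": 0,"turn": 0,"gripper": 0.5},
  {"dx": 0,"dy": 0,"dz": -2,"turn": 0,"gripper": 0.4},
  {"dx": 0,"dy": 0,"dz": -7,"turn": 0,"gripper": 0.4},
  {"dx": 0,"dy": 0,"dz": -13,"turn": 0,"gripper": 0.4},
  {"dx": 0,"dy": 0,"dz": -17,"turn": 0,"gripper": 0.4},
  {"dx": 0,"dy": 0,"dz": -17,"turn": 0,"gripper": 0.4},
  {"dx": 0,"dy": 0,"dz": -17,"turn": 0,"gripper": 0.4},
])

```text
time_s: 30.6
eef_pos: [0.5889, 0.0376, 0.2176]
eef_rot: [0.0, 0.989, 0.145, 0.0]
wrist_force: [0.4, -0.4, -0.2]
opening: 0.601
```

```bash
python3 - <<'E'
from lev import *
c=cam("top");L=levers(c)
for l in L:
    if l[2][1]<0:
        y=np.radians(l[-1]);p=np.array(l[2])/1000-.003*np.array([np.cos(y),np.sin(y)])
        print(p);go(p,.10,l[-1]-90)
s=cam("side");crop(s,170,130,330,290,3.7,"s17.png")
crop(c,170,130,380,250,3.6,"t17.png")
E
```

```text
px [162.5 155. ] area 534 ctr mm [764.4 364.4] wh 38 228 endw [38. 38.] yaw big -90.2
px [334.5 217. ] area 338 ctr mm [ 523.1 -324.6] wh 51 204 endw [52. 36.] yaw big -88.0
px [329.5 242.5] area 364 ctr mm [ 422.9 -303.9] wh 51 204 endw [40. 52.] yaw big 97.2
[ 0.5230026  -0.32163486]
t 30.65 at [0.5884 0.0376 0.2166] ang 16.7 q [-0.14  0.23  1.59  0.    1.32 -0.43] | dx dy dz [-16.57  32.53  11.66] turn 14.72 F [-0.1 -0.3 -0.2]
[ 0.42322765 -0.30692246]
t 30.65 at [0.5884 0.0376 0.2166] ang 16.7 q [-0.14  0.23  1.59  0.    1.32 -0.43] | dx dy dz [-25.71  28.26  11.67] turn 9.53 F [-0.1 -0.3 -0.2]
```

View pics/s17.png

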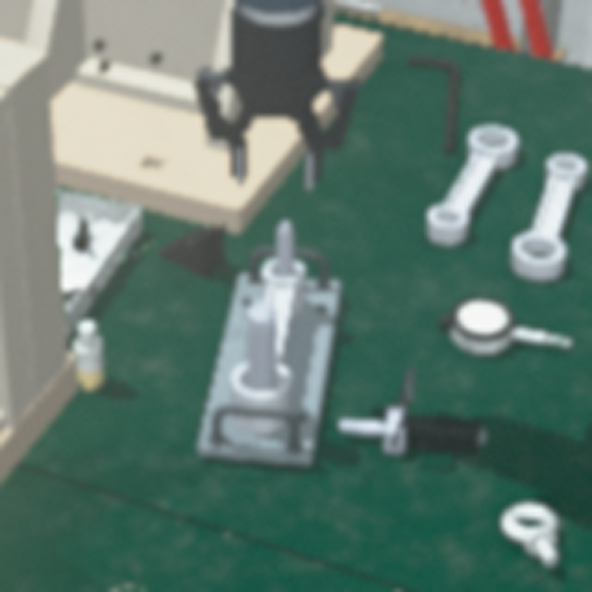

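View pics/t17.png

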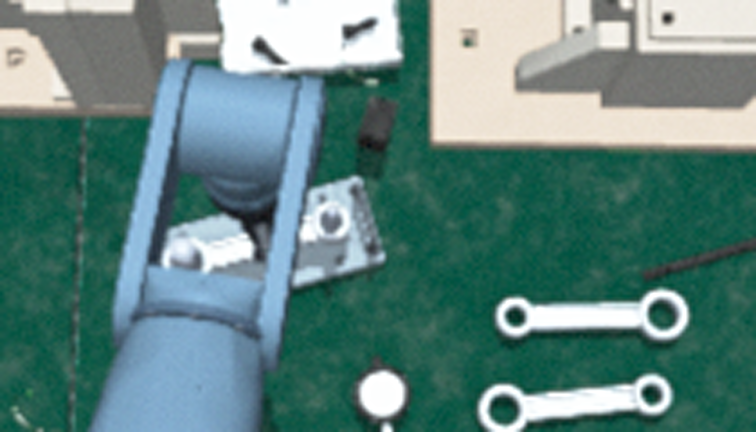

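Two stacked. Next the lever nearest the robot (C).

Request:
drive_tool([
  {"dx": -25.7,"dy": 28.3,"dz": 0,"turn": 9.5,"gripper": 0.4},
  {"dx": -25.7,"dy": 28.3,"dz": 0,"turn": 9.5,"gripper": 0.4},
  {"dx": -25.7,"dy": 28.3,"dz": 0,"turn": 9.5,"gripper": 0.4},
  {"dx": -25.7,"dy": 28.3,"dz": 0,"turn": 9.5,"gripper": 0.4},
  {"dx": -25.7,"dy": 28.3,"dz": 0,"turn": 9.5,"gripper": 0.4},
  {"dx": -25.7,"dy": 28.3,"dz": 0,"turn": 9.5,"gripper": 0.4},
  {"dx": -25.7,"dy": 28.3,"dz": 5,"turn": 9.5,"gripper": 0.4},
  {"dx": -25.7,"dy": 28.3,"dz": 10,"turn": 9.5,"gripper": 0.4},
  {"dx": -25.7,"dy": 28.3,"dz": 13.5,"turn": 9.5,"gripper": 0.4},
  {"dx": -25.7,"dy": 28.3,"dz": 13.5,"turn": 9.5,"gripper": 0.4},
  {"dx": -25.7,"dy": 28.3,"dz": 13.5,"turn": 9.5,"gripper": 0.4},
])

```text
time_s: 32.08
eef_pos: [0.4247, -0.3077, 0.0829]
eef_rot: [0.0, 0.998, 0.063, 0.0]
wrist_force: [0.3, -0.4, 0.3]
opening: 0.604
```

```bash
python3 - <<'E'
from lev import *
go((.4232,-.3069),.0105,7.2)
s=cam("side");crop(s,210,110,370,250,4,"s18.png")
E
```

```text
t 32.08 at [ 0.4247 -0.3077  0.0829] ang 7.21 q [-0.85  0.27  1.85 -0.    1.02 -0.98] | dx dy dz [-0.14 -0.11  7.24] turn 0.01 F [ 0.3 -0.4  0.3]
```

View pics/s18.png

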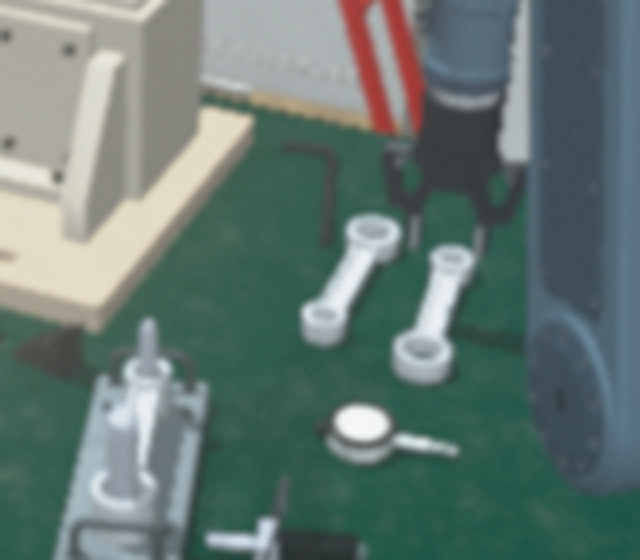

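Request:
drive_tool([
  {"dx": -0.1,"dy": -0.1,"dz": 4,"turn": 0,"gripper": 0.4},
  {"dx": -0.1,"dy": -0.1,"dz": 6,"turn": 0,"gripper": 0.4},
  {"dx": -0.1,"dy": -0.1,"dz": 6.8,"turn": 0,"gripper": 0.5},
  {"dx": -0.1,"dy": -0.1,"dz": 7.2,"turn": 0,"gripper": 0.6},
  {"dx": -0.1,"dy": -0.1,"dz": 7.2,"turn": 0,"gripper": 0.66},
  {"dx": -0.1,"dy": -0.1,"dz": 7.2,"turn": 0,"gripper": 0.66},
  {"dx": -0.1,"dy": -0.1,"dz": 7.2,"turn": 0,"gripper": 0.68},
  {"dx": -0.1,"dy": -0.1,"dz": 7.2,"turn": 0,"gripper": 0.7},
  {"dx": -0.1,"dy": -0.1,"dz": 7.2,"turn": 0,"gripper": 0.71},
  {"dx": -0.1,"dy": -0.1,"dz": 7.2,"turn": 0,"gripper": 0.72},
  {"dx": -0.1,"dy": -0.1,"dz": 7.2,"turn": 0,"gripper": 0.728},
  {"dx": -0.1,"dy": -0.1,"dz": 7.2,"turn": 0,"gripper": 0.732},
  {"dx": -0.1,"dy": -0.1,"dz": 7.2,"turn": 0,"gripper": 0.732},
])

```text
time_s: 33.75
eef_pos: [0.4236, -0.3069, 0.0106]
eef_rot: [0.0, 0.998, 0.063, 0.0]
wrist_force: [2.0, 1.2, 4.9]
opening: 0.271
```

Request:
drive_tool([
  {"dx": 0,"dy": 0,"dz": -0.5,"turn": 0,"gripper": 0.732},
  {"dx": 0,"dy": 0,"dz": -1.5,"turn": 0,"gripper": 0.732},
  {"dx": 0,"dy": 0,"dz": -3,"turn": 0,"gripper": 0.732},
  {"dx": 0,"dy": 0,"dz": -3,"turn": 0,"gripper": 0.732},
  {"dx": 0,"dy": 0,"dz": -3,"turn": 0,"gripper": 0.732},
])

```text
time_s: 34.38
eef_pos: [0.4232, -0.3066, 0.0404]
eef_rot: [0.0, 0.998, 0.063, 0.0]
wrist_force: [-0.1, -0.8, -2.5]
opening: 0.278
```

```bash
python3 - <<'E'
from lev import *
go(rack(0,0),.20,16.7)
s=cam("side");crop(s,210,110,370,250,4,"s19.png")
E
```

```text
t 34.38 at [ 0.4232 -0.3066  0.0404] ang 7.2 q [-0.85  0.34  1.87 -0.    0.93 -0.98] | dx dy dz [ 20.81 -32.   -15.97] turn -9.5 F [-0.1 -0.8 -2.5]
```

View pics/s19.png

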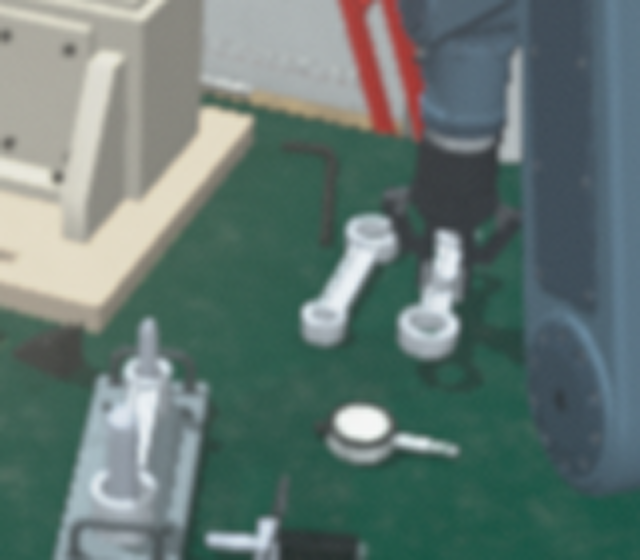

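Request:
drive_tool([
  {"dx": 0,"dy": 0,"dz": -5,"turn": 0,"gripper": 0.732},
  {"dx": 0,"dy": 0,"dz": -10,"turn": 0,"gripper": 0.732},
  {"dx": 0,"dy": 0,"dz": -14,"turn": 0,"gripper": 0.732},
  {"dx": 2,"dy": -3,"dz": -16,"turn": -2,"gripper": 0.732},
  {"dx": 5,"dy": -7,"dz": -16,"turn": -4,"gripper": 0.732},
  {"dx": 8,"dy": -12,"dz": -16,"turn": -6,"gripper": 0.732},
  {"dx": 11,"dy": -17,"dz": -16,"turn": -8,"gripper": 0.732},
  {"dx": 14,"dy": -22,"dz": -16,"turn": -9.5,"gripper": 0.732},
  {"dx": 17,"dy": -27,"dz": -16,"turn": -9.5,"gripper": 0.732},
  {"dx": 20,"dy": -31,"dz": -16,"turn": -9.5,"gripper": 0.732},
  {"dx": 20.8,"dy": -32,"dz": -16,"turn": -9.5,"gripper": 0.732},
  {"dx": 20.8,"dy": -32,"dz": -16,"turn": -9.5,"gripper": 0.732},
  {"dx": 20.8,"dy": -32,"dz": -16,"turn": -9.5,"gripper": 0.732},
])

```text
time_s: 36.05
eef_pos: [0.5888, 0.0358, 0.1997]
eef_rot: [0.0, 0.989, 0.145, -0.001]
wrist_force: [0.2, -0.2, -3.2]
opening: 0.276
```

```bash
python3 - <<'E'
from lev import *
go(rack(0,0),.14,16.7)
c=cam("top");crop(c,170,130,330,250,4.5,"t20.png")
s=cam("side");crop(s,170,130,330,290,3.7,"s20.png")
z=ctrl.get_obs()["eef_pos"][2]-.0106+.022
for y in(.08,-.08):
  X=np.r_[rack(0,y),z];print("t",(proj(c,X)-[170,130])*4.5+1.75,"s",(proj(s,X)-[170,130])*3.7+1.35)
E
```

```text
t 36.05 at [0.5888 0.0358 0.1997] ang 16.64 q [-0.14  0.25  1.61 -0.    1.29 -0.43] | dx dy dz [ 0.11 -0.1   5.97] turn -0.06 F [ 0.2 -0.2 -3.2]
t [218.93927021 291.33550801] s [262.30707739 234.70467734]
t [416.61363453 236.77379723] s [286.27205412 132.15031503]
```

View pics/t20.png

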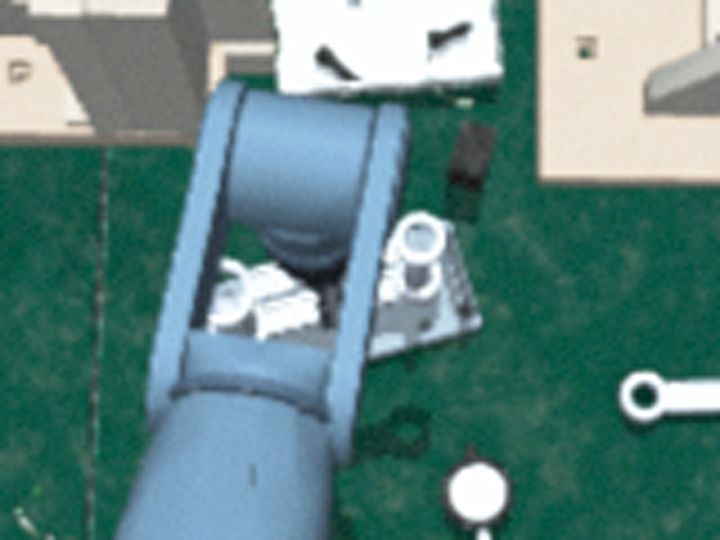

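View pics/s20.png

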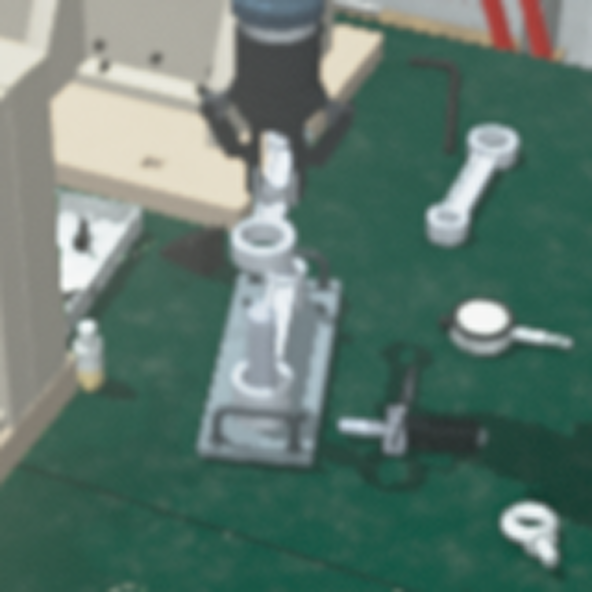

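Request:
drive_tool([
  {"dx": 0.1,"dy": -0.2,"dz": 2,"turn": 0,"gripper": 0.732},
  {"dx": 0.1,"dy": -0.2,"dz": 4,"turn": 0,"gripper": 0.732},
  {"dx": 0.1,"dy": -0.2,"dz": 5,"turn": 0,"gripper": 0.732},
  {"dx": 0.1,"dy": -0.2,"dz": 6,"turn": 0,"gripper": 0.732},
  {"dx": 0.1,"dy": -0.2,"dz": 7,"turn": 0,"gripper": 0.732},
  {"dx": 0.1,"dy": -0.2,"dz": 7.5,"turn": 0,"gripper": 0.732},
])

```text
time_s: 36.9
eef_pos: [0.5897, 0.0391, 0.1247]
eef_rot: [-0.0, 0.989, 0.145, -0.0]
wrist_force: [0.1, 0.6, -2.7]
opening: 0.271
```

Request:
drive_tool([
  {"dx": 0,"dy": 0,"dz": 1.5,"turn": 0,"gripper": 0.732},
  {"dx": 0,"dy": 0,"dz": 3,"turn": 0,"gripper": 0.732},
  {"dx": 0,"dy": 0,"dz": 4.2,"turn": 0,"gripper": 0.732},
  {"dx": 0,"dy": 0,"dz": 4.7,"turn": 0,"gripper": 0.732},
  {"dx": 0,"dy": 0,"dz": 4.7,"turn": 0,"gripper": 0.732},
])

```text
time_s: 37.52
eef_pos: [0.5896, 0.0392, 0.0777]
eef_rot: [-0.0, 0.989, 0.145, -0.0]
wrist_force: [0.1, 0.3, -2.4]
opening: 0.272
```

Request:
drive_tool([
  {"dx": 0,"dy": 0,"dz": 0.3,"turn": 0,"gripper": 0.732},
  {"dx": 0,"dy": 0,"dz": 0.5,"turn": 0,"gripper": 0.732},
  {"dx": 0,"dy": 0,"dz": 0.65,"turn": 0,"gripper": 0.732},
  {"dx": 0,"dy": 0,"dz": 0.75,"turn": 0,"gripper": 0.732},
  {"dx": 0,"dy": 0,"dz": 0.75,"turn": 0,"gripper": 0.732},
])

```text
time_s: 38.15
eef_pos: [0.5899, 0.0392, 0.0707]
eef_rot: [0.0, 0.989, 0.145, 0.0]
wrist_force: [1.2, 0.2, -2.7]
opening: 0.269
```

Request:
drive_tool([
  {"dx": 0,"dy": 0.1,"dz": 0.1,"turn": 0,"gripper": 0.732},
  {"dx": 0,"dy": 0.1,"dz": 0.2,"turn": 0,"gripper": 0.732},
  {"dx": 0,"dy": 0.1,"dz": 0.2,"turn": 0,"gripper": 0.732},
])

```text
time_s: 38.52
eef_pos: [0.5903, 0.0389, 0.0705]
eef_rot: [-0.0, 0.989, 0.145, 0.0]
wrist_force: [-5.8, 3.5, 11.1]
opening: 0.274
```

Request:
drive_tool([
  {"dx": 0,"dy": 0,"dz": -0.05,"turn": 0,"gripper": 0.72},
  {"dx": 0,"dy": 0,"dz": -0.05,"turn": 0,"gripper": 0.7},
  {"dx": 0,"dy": 0,"dz": 0,"turn": 0,"gripper": 0.6},
  {"dx": 0,"dy": 0,"dz": 0,"turn": 0,"gripper": 0.5},
  {"dx": 0,"dy": 0,"dz": -2,"turn": 0,"gripper": 0.4},
  {"dx": 0,"dy": 0,"dz": -7,"turn": 0,"gripper": 0.4},
  {"dx": 0,"dy": 0,"dz": -13,"turn": 0,"gripper": 0.4},
  {"dx": 0,"dy": 0,"dz": -16,"turn": 0,"gripper": 0.4},
  {"dx": 0,"dy": 0,"dz": -16,"turn": 0,"gripper": 0.4},
  {"dx": 0,"dy": 0,"dz": -16,"turn": 0,"gripper": 0.4},
])

```text
time_s: 39.78
eef_pos: [0.5896, 0.0383, 0.2285]
eef_rot: [-0.0, 0.989, 0.145, -0.0]
wrist_force: [-0.1, 0.2, -0.8]
opening: 0.603
```

```bash
python3 - <<'E'
from lev import *
c=cam("top");L=levers(c)
for l in L:
    if l[2][1]<0:
        y=np.radians(l[-1]);p=np.array(l[2])/1000-.003*np.array([np.cos(y),np.sin(y)])
        print(p);go(p,.10,l[-1]-90)
s=cam("side");crop(s,170,130,330,290,3.7,"s21.png")
crop(c,170,130,380,250,3.6,"t21.png")
E
```

```text
px [162.5 155. ] area 540 ctr mm [764.4 364.4] wh 38 228 endw [38. 38.] yaw big -90.1
px [334.5 217. ] area 339 ctr mm [ 523.1 -324.6] wh 51 204 endw [52. 36.] yaw big -87.9
[ 0.52299827 -0.32163501]
t 39.83 at [0.5893 0.0383 0.2276] ang 16.7 q [-0.14  0.23  1.58  0.    1.34 -0.43] | dx dy dz [-16.67  32.59  12.76] turn 14.64 F [-0.2 -0.8 -0.1]
```

View pics/s21.png

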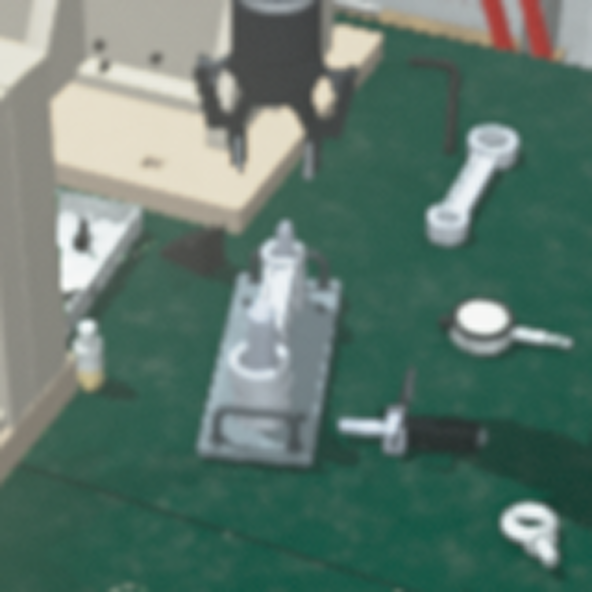

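View pics/t21.png

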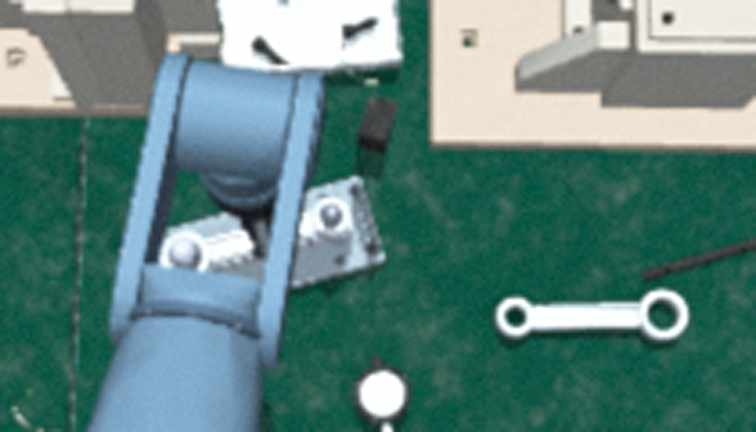

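Request:
drive_tool([
  {"dx": -16.7,"dy": 32.6,"dz": 0,"turn": 110,"gripper": 0.4},
  {"dx": -16.7,"dy": 32.6,"dz": 0,"turn": 110,"gripper": 0.4},
  {"dx": -16.7,"dy": 32.6,"dz": 0,"turn": 110,"gripper": 0.4},
  {"dx": -16.7,"dy": 32.6,"dz": 0,"turn": 110,"gripper": 0.4},
  {"dx": -16.7,"dy": 32.6,"dz": 0,"turn": 110,"gripper": 0.4},
  {"dx": -16.7,"dy": 32.6,"dz": 0,"turn": 110,"gripper": 0.4},
  {"dx": -16.7,"dy": 32.6,"dz": 0,"turn": 110,"gripper": 0.4},
  {"dx": -16.7,"dy": 32.6,"dz": 0,"turn": 110,"gripper": 0.4},
  {"dx": -16.7,"dy": 32.6,"dz": 0,"turn": 110,"gripper": 0.4},
  {"dx": -16.7,"dy": 32.6,"dz": 0,"turn": 110,"gripper": 0.4},
  {"dx": -16.7,"dy": 32.6,"dz": 0,"turn": 110,"gripper": 0.4},
  {"dx": -16.7,"dy": 32.6,"dz": 0,"turn": 110,"gripper": 0.4},
])

```text
time_s: 41.38
eef_pos: [0.5233, -0.3215, 0.2271]
eef_rot: [-0.0, -0.687, 0.727, 0.001]
wrist_force: [-0.4, 0.1, 0.3]
opening: 0.603
```

Request:
drive_tool([
  {"dx": 0,"dy": 0,"dz": 2,"turn": 84.7,"gripper": 0.4},
  {"dx": 0,"dy": 0,"dz": 4,"turn": 84.7,"gripper": 0.4},
  {"dx": 0,"dy": 0,"dz": 6,"turn": 84.7,"gripper": 0.4},
  {"dx": 0,"dy": 0,"dz": 8,"turn": 84.7,"gripper": 0.4},
  {"dx": 0,"dy": 0,"dz": 10,"turn": 84.7,"gripper": 0.4},
  {"dx": 0,"dy": 0,"dz": 12.5,"turn": 84.7,"gripper": 0.4},
  {"dx": 0,"dy": 0,"dz": 14,"turn": 84.7,"gripper": 0.4},
  {"dx": 0,"dy": 0,"dz": 14,"turn": 84.7,"gripper": 0.4},
  {"dx": 0,"dy": 0,"dz": 14,"turn": 84.7,"gripper": 0.4},
  {"dx": 0,"dy": 0,"dz": 14,"turn": 84.7,"gripper": 0.4},
  {"dx": 0,"dy": 0,"dz": 14,"turn": 84.7,"gripper": 0.4},
])

```text
time_s: 42.75
eef_pos: [0.524, -0.3221, 0.0889]
eef_rot: [0.0, -0.019, 1.0, -0.0]
wrist_force: [-0.6, -0.3, -0.5]
opening: 0.6
```

```bash
python3 - <<'E'
from lev import *
go((.523,-.3216),.0105,2.1)
s=cam("side");crop(s,210,110,370,250,4,"s22.png")
c=cam("top");crop(c,280,160,400,260,5,"t22.png")
E
```

```text
t 42.75 at [ 0.524  -0.3221  0.0889] ang -177.88 q [-0.74  0.44  1.61 -0.    1.1   2.36] | dx dy dz [0.1  0.05 7.84] turn 0.02 F [-0.6 -0.3 -0.5]
```

View pics/s22.png

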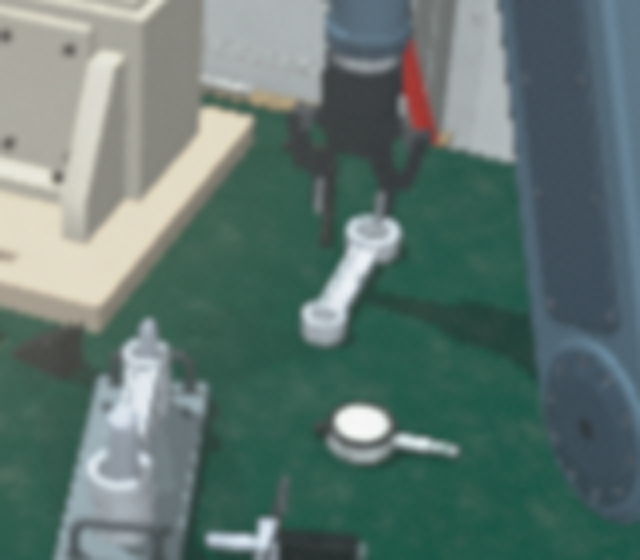

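View pics/t22.png

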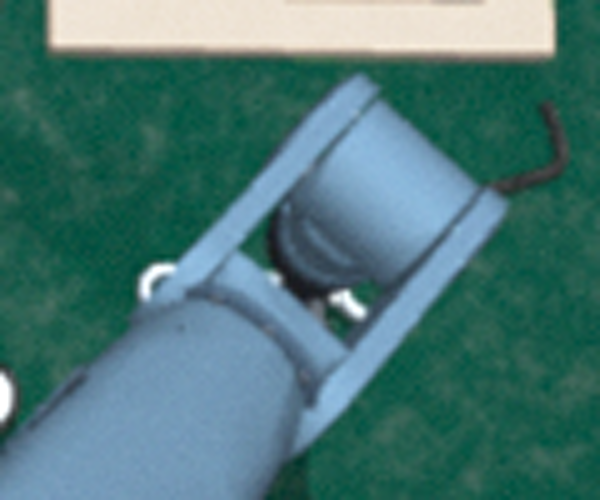

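Request:
drive_tool([
  {"dx": 0.1,"dy": 0,"dz": 4,"turn": 0,"gripper": 0.4},
  {"dx": 0.1,"dy": 0,"dz": 6.5,"turn": 0,"gripper": 0.4},
  {"dx": 0.1,"dy": 0,"dz": 7.4,"turn": 0,"gripper": 0.5},
  {"dx": 0.1,"dy": 0,"dz": 7.8,"turn": 0,"gripper": 0.6},
  {"dx": 0.1,"dy": 0,"dz": 7.8,"turn": 0,"gripper": 0.66},
  {"dx": 0.1,"dy": 0,"dz": 7.8,"turn": 0,"gripper": 0.66},
  {"dx": 0.1,"dy": 0,"dz": 7.8,"turn": 0,"gripper": 0.68},
  {"dx": 0.1,"dy": 0,"dz": 7.8,"turn": 0,"gripper": 0.7},
  {"dx": 0.1,"dy": 0,"dz": 7.8,"turn": 0,"gripper": 0.71},
  {"dx": 0.1,"dy": 0,"dz": 7.8,"turn": 0,"gripper": 0.72},
  {"dx": 0.1,"dy": 0,"dz": 7.8,"turn": 0,"gripper": 0.728},
  {"dx": 0.1,"dy": 0,"dz": 7.8,"turn": 0,"gripper": 0.732},
  {"dx": 0.1,"dy": 0,"dz": 7.8,"turn": 0,"gripper": 0.732},
])

```text
time_s: 44.48
eef_pos: [0.523, -0.3222, 0.011]
eef_rot: [0.0, -0.017, 1.0, -0.0]
wrist_force: [-2.7, -0.7, 5.5]
opening: 0.276
```

Request:
drive_tool([
  {"dx": 0,"dy": 0,"dz": -0.5,"turn": 0,"gripper": 0.732},
  {"dx": 0,"dy": 0,"dz": -1.5,"turn": 0,"gripper": 0.732},
  {"dx": 0,"dy": 0,"dz": -3,"turn": 0,"gripper": 0.732},
  {"dx": 0,"dy": 0,"dz": -3,"turn": 0,"gripper": 0.732},
  {"dx": 0,"dy": 0,"dz": -3,"turn": 0,"gripper": 0.732},
])

```text
time_s: 45.1
eef_pos: [0.523, -0.3221, 0.041]
eef_rot: [0.0, -0.018, 1.0, -0.0]
wrist_force: [-1.0, 0.1, -2.4]
opening: 0.274
```

```bash
python3 - <<'E'
from lev import *
go(rack(0,0),.20,16.7);o,M,a=cur();print(a-16.7)
s=cam("side");crop(s,210,110,370,250,4,"s23.png")
E
```

```text
t 45.1 at [ 0.523  -0.3221  0.041 ] ang -177.99 q [-0.75  0.5   1.63  0.    1.01  2.36] | dx dy dz [ -7.91  35.65 -15.91] turn -14.69 F [-1.   0.1 -2.4]
-194.69213874335426
```

View pics/s23.png

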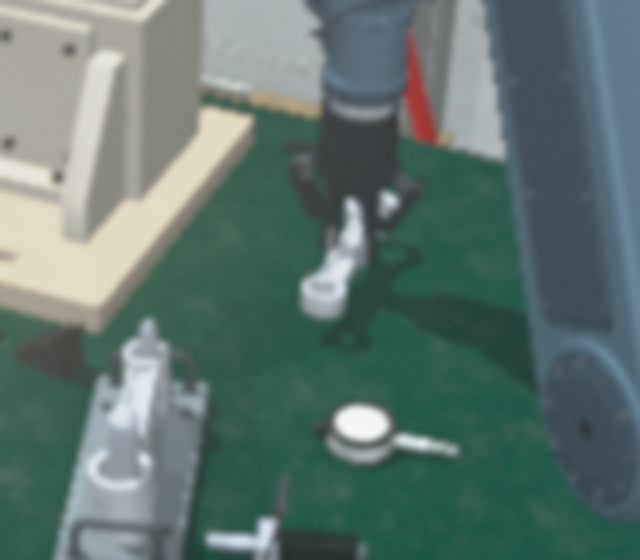

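Request:
drive_tool([
  {"dx": 0,"dy": 0,"dz": -4,"turn": 0,"gripper": 0.732},
  {"dx": 0,"dy": 0,"dz": -9,"turn": -5,"gripper": 0.732},
  {"dx": 0,"dy": 0,"dz": -13,"turn": -12,"gripper": 0.732},
  {"dx": 0,"dy": 3,"dz": -16,"turn": -21,"gripper": 0.732},
  {"dx": 0,"dy": 6,"dz": -16,"turn": -30,"gripper": 0.732},
  {"dx": 0,"dy": 9,"dz": -16,"turn": -39,"gripper": 0.732},
  {"dx": 0,"dy": 12,"dz": -16,"turn": -48,"gripper": 0.732},
  {"dx": 0,"dy": 14,"dz": -16,"turn": -57,"gripper": 0.732},
  {"dx": 0,"dy": 15,"dz": -16,"turn": -66,"gripper": 0.732},
  {"dx": 0,"dy": 15,"dz": -16,"turn": -75,"gripper": 0.732},
  {"dx": 0,"dy": 15,"dz": -16,"turn": -84,"gripper": 0.732},
  {"dx": 0,"dy": 15,"dz": -16,"turn": -93,"gripper": 0.732},
  {"dx": 0,"dy": 15,"dz": -16,"turn": -102,"gripper": 0.732},
  {"dx": 0,"dy": 15,"dz": -16,"turn": -110,"gripper": 0.732},
  {"dx": 0,"dy": 15,"dz": -16,"turn": -110,"gripper": 0.732},
  {"dx": 0,"dy": 15,"dz": -16,"turn": -110,"gripper": 0.732},
])

```text
time_s: 47.15
eef_pos: [0.5174, -0.172, 0.2004]
eef_rot: [0.0, 0.828, -0.56, -0.0]
wrist_force: [0.4, -0.0, -1.7]
opening: 0.273
```

```bash
python3 - <<'E'
from lev import *
go(rack(0,0),.20,16.7);o,M,a=cur();print(a-16.7,o["opening"])
E
```

```text
t 47.15 at [ 0.5174 -0.172   0.2004] ang -68.15 q [-0.54  0.15  1.72 -0.    1.27  0.65] | dx dy dz [-16.72 -14.47   0.04] turn -84.85 F [ 0.4 -0.  -1.7]
-84.84811854032344 0.2725607740890929
```

Request:
drive_tool([
  {"dx": -2,"dy": -2,"dz": 0,"turn": -9,"gripper": 0.732},
  {"dx": -4,"dy": -3.5,"dz": 0,"turn": -18,"gripper": 0.732},
  {"dx": -6,"dy": -5,"dz": 0,"turn": -27,"gripper": 0.732},
  {"dx": -8,"dy": -7,"dz": 0,"turn": -36,"gripper": 0.732},
  {"dx": -10,"dy": -9,"dz": 0,"turn": -45,"gripper": 0.732},
  {"dx": -12,"dy": -10.5,"dz": 0,"turn": -54,"gripper": 0.732},
  {"dx": -14,"dy": -12,"dz": 0,"turn": -63,"gripper": 0.732},
  {"dx": -16,"dy": -14,"dz": 0,"turn": -72,"gripper": 0.732},
  {"dx": -16.7,"dy": -14.5,"dz": 0,"turn": -80,"gripper": 0.732},
  {"dx": -16.7,"dy": -14.5,"dz": 0,"turn": -84.8,"gripper": 0.732},
  {"dx": -16.7,"dy": -14.5,"dz": 0,"turn": -84.8,"gripper": 0.732},
  {"dx": -16.7,"dy": -14.5,"dz": 0,"turn": -84.8,"gripper": 0.732},
])

```text
time_s: 48.65
eef_pos: [0.5894, 0.0369, 0.2006]
eef_rot: [-0.0, 0.989, 0.145, -0.0]
wrist_force: [0.4, -0.3, -3.1]
opening: 0.27
```

```bash
python3 - <<'E'
from lev import *
go(rack(0,0),.14,16.7)
c=cam("top");crop(c,170,130,330,250,4.5,"t24.png")
s=cam("side");crop(s,170,130,330,290,3.7,"s24.png")
z=ctrl.get_obs()["eef_pos"][2]-.0108+.022
for y in(.08,-.08):
  X=np.r_[rack(0,y),z];print("t",(proj(c,X)-[170,130])*4.5+1.75,"s",(proj(s,X)-[170,130])*3.7+1.35)
E
```

```text
t 48.65 at [0.5894 0.0369 0.2006] ang 16.65 q [-0.14  0.25  1.6  -0.    1.29 -0.43] | dx dy dz [ 0.01 -0.01  6.06] turn -0.05 F [ 0.4 -0.3 -3.1]
t [218.89731606 291.24137107] s [262.30986893 234.33156675]
t [416.62053727 236.66672643] s [286.27784564 131.79286931]
```

View pics/t24.png

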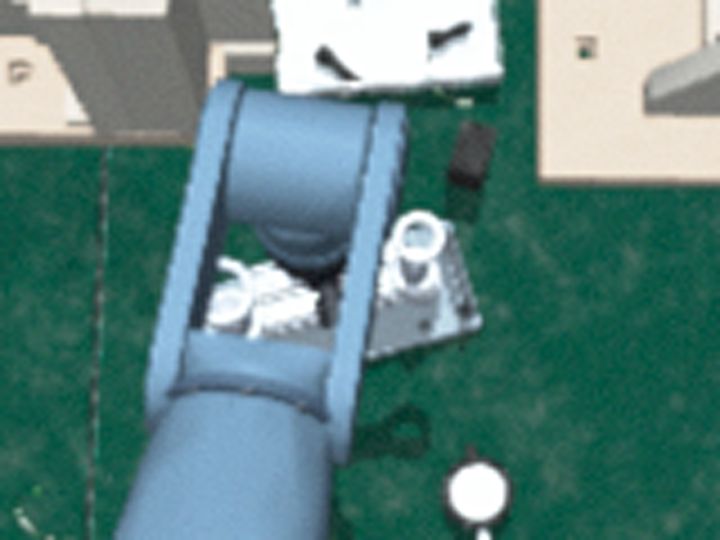

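View pics/s24.png

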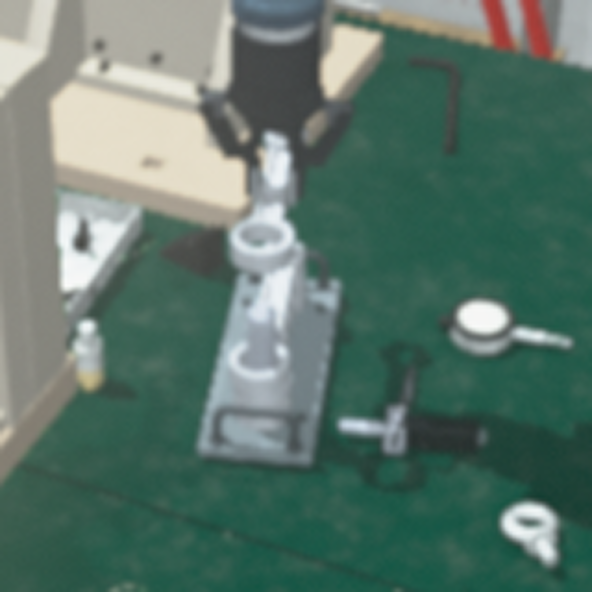

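Request:
drive_tool([
  {"dx": 0,"dy": -0.1,"dz": 2,"turn": 0,"gripper": 0.732},
  {"dx": 0,"dy": -0.1,"dz": 4,"turn": 0,"gripper": 0.732},
  {"dx": 0,"dy": -0.1,"dz": 5,"turn": 0,"gripper": 0.732},
  {"dx": 0,"dy": -0.1,"dz": 6,"turn": 0,"gripper": 0.732},
  {"dx": 0,"dy": -0.1,"dz": 7,"turn": 0,"gripper": 0.732},
  {"dx": 0,"dy": -0.1,"dz": 7.5,"turn": 0,"gripper": 0.732},
])

```text
time_s: 49.5
eef_pos: [0.5891, 0.038, 0.1252]
eef_rot: [-0.0, 0.989, 0.146, -0.0]
wrist_force: [0.5, 0.4, -2.5]
opening: 0.27
```

Request:
drive_tool([
  {"dx": 0,"dy": 0,"dz": 1,"turn": 0,"gripper": 0.732},
  {"dx": 0,"dy": 0,"dz": 2,"turn": 0,"gripper": 0.732},
  {"dx": 0,"dy": 0,"dz": 2.6,"turn": 0,"gripper": 0.732},
  {"dx": 0,"dy": 0,"dz": 2.9,"turn": 0,"gripper": 0.732},
  {"dx": 0,"dy": 0,"dz": 3.1,"turn": 0,"gripper": 0.732},
  {"dx": 0,"dy": 0,"dz": 3.2,"turn": 0,"gripper": 0.732},
  {"dx": 0,"dy": 0,"dz": 3.3,"turn": 0,"gripper": 0.732},
  {"dx": 0,"dy": 0,"dz": 3.3,"turn": 0,"gripper": 0.732},
])

```text
time_s: 50.5
eef_pos: [0.5895, 0.038, 0.093]
eef_rot: [0.0, 0.989, 0.146, 0.0]
wrist_force: [1.1, 0.3, -1.5]
opening: 0.274
```

Request:
drive_tool([
  {"dx": 0,"dy": 0,"dz": 0.05,"turn": 0,"gripper": 0.732},
  {"dx": 0,"dy": 0,"dz": 0.1,"turn": 0,"gripper": 0.732},
  {"dx": 0,"dy": 0,"dz": 0.1,"turn": 0,"gripper": 0.732},
])

```text
time_s: 50.88
eef_pos: [0.5895, 0.038, 0.0929]
eef_rot: [0.0, 0.989, 0.146, 0.0]
wrist_force: [-4.5, 0.9, 7.2]
opening: 0.274
```

Down. Release, then go above the pin.

Request:
drive_tool([
  {"dx": 0,"dy": 0,"dz": 0,"turn": 0,"gripper": 0.72},
  {"dx": 0,"dy": 0,"dz": 0,"turn": 0,"gripper": 0.7},
  {"dx": 0,"dy": 0,"dz": 0,"turn": 0,"gripper": 0.6},
  {"dx": 0,"dy": 0,"dz": 0,"turn": 0,"gripper": 0.5},
  {"dx": 0,"dy": 0,"dz": -2,"turn": 0,"gripper": 0.4},
  {"dx": 0,"dy": 0,"dz": -7,"turn": 0,"gripper": 0.4},
  {"dx": 0,"dy": 0,"dz": -13,"turn": 0,"gripper": 0.4},
  {"dx": 0,"dy": 0,"dz": -16,"turn": 0,"gripper": 0.4},
  {"dx": 0,"dy": 0,"dz": -16,"turn": 0,"gripper": 0.4},
  {"dx": 0,"dy": 0,"dz": -16,"turn": 0,"gripper": 0.4},
])

```text
time_s: 52.12
eef_pos: [0.5887, 0.0381, 0.2515]
eef_rot: [-0.0, 0.989, 0.146, -0.0]
wrist_force: [-0.6, -0.1, -0.3]
opening: 0.596
```

```bash
python3 - <<'E'
from lev import *
go(rack(-.185,.08),.20,106.7)
c=cam("top");crop(c,190,160,290,260,6,"t25.png")
s=cam("side");crop(s,210,170,310,270,6,"s25.png")
E
```

```text
t 52.12 at [0.5887 0.0381 0.2515] ang 16.81 q [-0.14  0.2   1.55 -0.    1.38 -0.43] | dx dy dz [-18.44  -7.91   5.16] turn -89.89 F [-0.6 -0.1 -0.3]
```

View pics/t25.png

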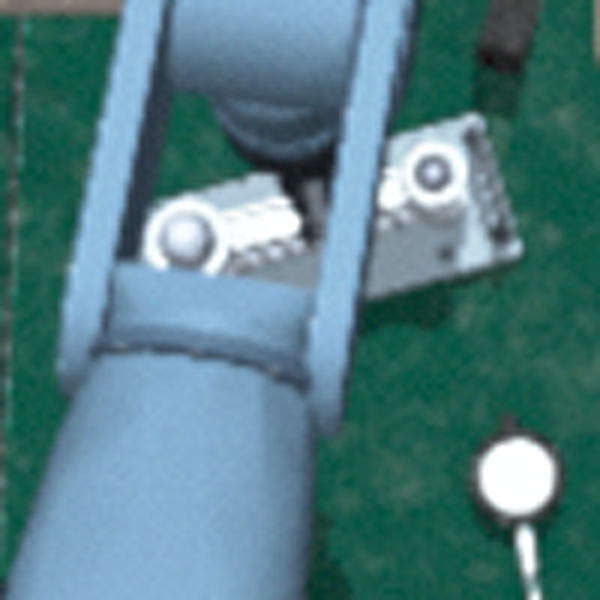

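View pics/s25.png

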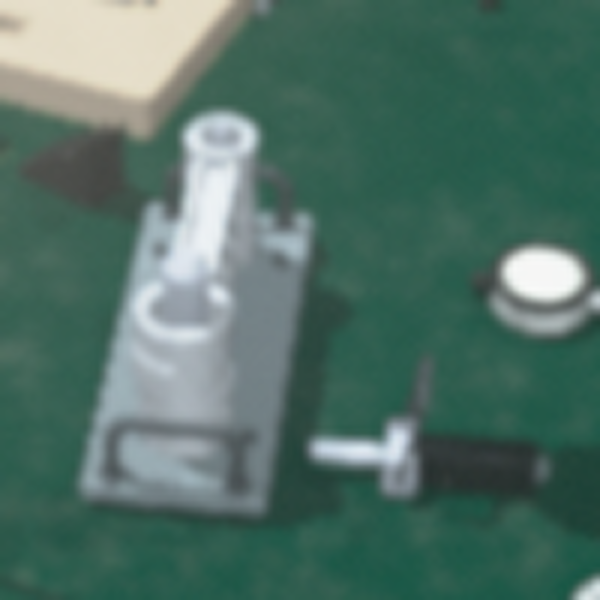

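Request:
drive_tool([
  {"dx": -18.4,"dy": -7.9,"dz": 0,"turn": -89.9,"gripper": 0.4},
  {"dx": -18.4,"dy": -7.9,"dz": 0,"turn": -89.9,"gripper": 0.4},
  {"dx": -18.4,"dy": -7.9,"dz": 0,"turn": -89.9,"gripper": 0.4},
  {"dx": -18.4,"dy": -7.9,"dz": 0,"turn": -89.9,"gripper": 0.4},
  {"dx": -18.4,"dy": -7.9,"dz": 0,"turn": -89.9,"gripper": 0.4},
  {"dx": -18.4,"dy": -7.9,"dz": 0,"turn": -89.9,"gripper": 0.4},
  {"dx": -18.4,"dy": -7.9,"dz": 0,"turn": -89.9,"gripper": 0.4},
  {"dx": -18.4,"dy": -7.9,"dz": 0,"turn": -89.9,"gripper": 0.4},
  {"dx": -18.4,"dy": -7.9,"dz": 0,"turn": -89.9,"gripper": 0.4},
  {"dx": -18.4,"dy": -7.9,"dz": 0,"turn": -89.9,"gripper": 0.4},
  {"dx": -18.4,"dy": -7.9,"dz": 0,"turn": -89.9,"gripper": 0.4},
])

```text
time_s: 53.6
eef_pos: [0.3899, 0.0605, 0.2511]
eef_rot: [-0.001, 0.597, 0.802, -0.0]
wrist_force: [-0.5, -0.4, -0.3]
opening: 0.6
```

```bash
python3 - <<'E'
from lev import *
go((.3905,.0603),.0105,106.7)
s=cam("side");crop(s,210,170,310,270,6,"s26.png")
E
```

```text
t 53.6 at [0.3899 0.0605 0.2511] ang 106.62 q [-0.15 -0.26  2.01  0.    1.4  -2.01] | dx dy dz [-0.05  0.08 24.06] turn -0.08 F [-0.5 -0.4 -0.3]
```

View pics/s26.png

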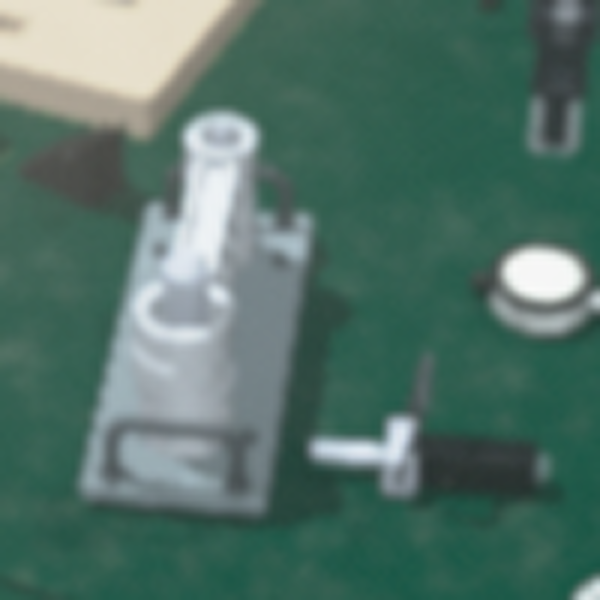

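Request:
drive_tool([
  {"dx": -0.05,"dy": 0.1,"dz": 6,"turn": 0,"gripper": 0.4},
  {"dx": -0.05,"dy": 0.1,"dz": 12,"turn": 0,"gripper": 0.4},
  {"dx": -0.05,"dy": 0.1,"dz": 18,"turn": 0,"gripper": 0.4},
  {"dx": -0.05,"dy": 0.1,"dz": 22,"turn": 0,"gripper": 0.4},
  {"dx": -0.05,"dy": 0.1,"dz": 23.6,"turn": 0,"gripper": 0.4},
  {"dx": -0.05,"dy": 0.1,"dz": 23.9,"turn": 0,"gripper": 0.4},
  {"dx": -0.05,"dy": 0.1,"dz": 23.9,"turn": 0,"gripper": 0.5},
  {"dx": -0.05,"dy": 0.1,"dz": 23.9,"turn": 0,"gripper": 0.6},
  {"dx": -0.05,"dy": 0.1,"dz": 23.9,"turn": 0,"gripper": 0.7},
  {"dx": -0.05,"dy": 0.1,"dz": 23.9,"turn": 0,"gripper": 0.76},
  {"dx": -0.05,"dy": 0.1,"dz": 23.9,"turn": 0,"gripper": 0.8},
  {"dx": -0.05,"dy": 0.1,"dz": 23.9,"turn": 0,"gripper": 0.9},
  {"dx": -0.05,"dy": 0.1,"dz": 23.9,"turn": 0,"gripper": 0.9},
  {"dx": -0.05,"dy": 0.1,"dz": 23.9,"turn": 0,"gripper": 0.9},
])

```text
time_s: 55.4
eef_pos: [0.3918, 0.0602, 0.0134]
eef_rot: [0.0, 0.597, 0.802, 0.0]
wrist_force: [-2.2, 1.1, 7.7]
opening: 0.22
```

```bash
python3 - <<'E'
from lev import *
go(rack(-.185,.08),.1205,106.7);print(inrack(ctrl.get_obs()["eef_pos"]),ctrl.get_obs()["opening"])
s=cam("side");crop(s,210,170,310,270,6,"s27.png")
E
```

```text
t 55.4 at [0.3918 0.0602 0.0134] ang 106.72 q [-0.15  0.16  2.18  0.    0.79 -2.01] | dx dy dz [  0.09  -0.22 -10.71] turn 0.02 F [-2.2  1.1  7.7]
[-0.18271154  0.07908403] 0.2196889432688128
```

View pics/s27.png

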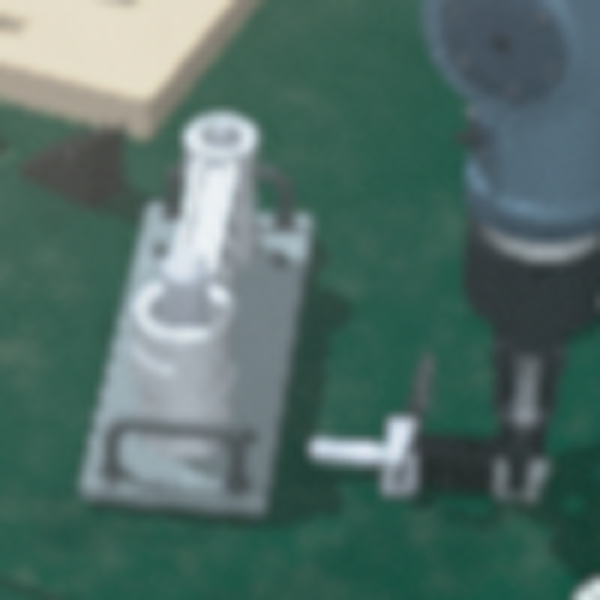

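Request:
drive_tool([
  {"dx": 0,"dy": 0,"dz": -1,"turn": 0,"gripper": 0.9},
  {"dx": 0,"dy": 0,"dz": -4,"turn": 0,"gripper": 0.9},
  {"dx": 0,"dy": 0,"dz": -8,"turn": 0,"gripper": 0.9},
  {"dx": 0.06,"dy": 0,"dz": -11,"turn": 0,"gripper": 0.9},
  {"dx": 0.06,"dy": 0,"dz": -11,"turn": 0,"gripper": 0.9},
  {"dx": 0.06,"dy": 0,"dz": -11,"turn": 0,"gripper": 0.9},
])

```text
time_s: 56.2
eef_pos: [0.3904, 0.0609, 0.122]
eef_rot: [-0.0, 0.597, 0.802, -0.0]
wrist_force: [-0.3, -0.1, -2.4]
opening: 0.216
```

```bash
python3 - <<'E'
from lev import *
go(rack(-.085,.0797),.1234,106.7);o=ctrl.get_obs();print(inrack(o["eef_pos"]),o["opening"],o["eef_rot"])
s=cam("side");crop(s,210,170,290,240,8,"s28.png")
c=cam("top");crop(c,190,170,270,250,7,"t28.png")
p=o["eef_pos"]
# expected nose/head on side view, pin x gripped at -72.2, axis z = TCP-0.4mm
for px in (42,0,-16):
    r=inrack(p)+[ (px+72)/1000,0];X=np.r_[rack(*r),p[2]-.0004];print(px,(proj(s,X)-[210,170])*8+3.5,(proj(c,X)-[190,170])*7+3)
X=np.r_[rack(-.013,.08),.123];print("hole",(proj(s,X)-[210,170])*8+3.5,(proj(c,X)-[190,170])*7+3)
E
```

```text
t 56.2 at [0.3904 0.0609 0.122 ] ang 106.71 q [-0.15 -0.08  2.14 -0.    1.08 -2.01] | dx dy dz [-0.04  9.88 -0.15] turn 0.01 F [-0.3 -0.1 -2.4]
[-0.18384949  0.08010499] 0.2159438080798584 [-4.76041949e-04  5.96885808e-01  8.02326015e-01 -2.67015209e-04]
42 [422.43570934 389.28822424] [249.40098643 332.23283193]
0 [528.9443165  398.57650316] [270.15984106 408.88369332]
-16 [569.63896674 402.12535496] [278.12355546 438.28924479]
hole [279.06496506 373.75861704] [221.61086308 229.17843645]
```

View pics/s28.png

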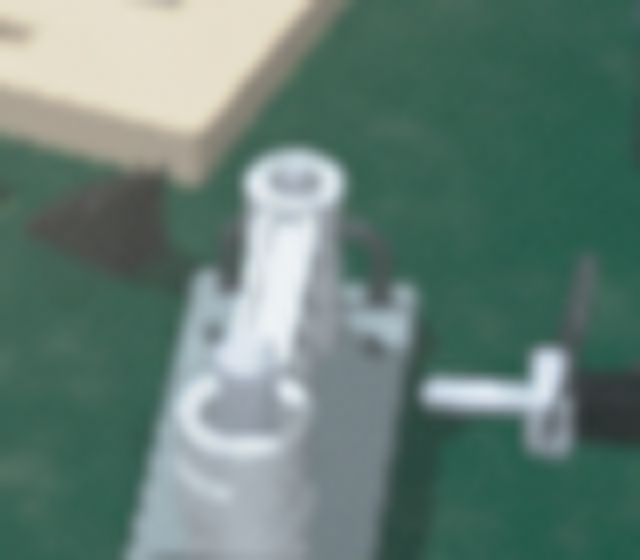

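View pics/t28.png

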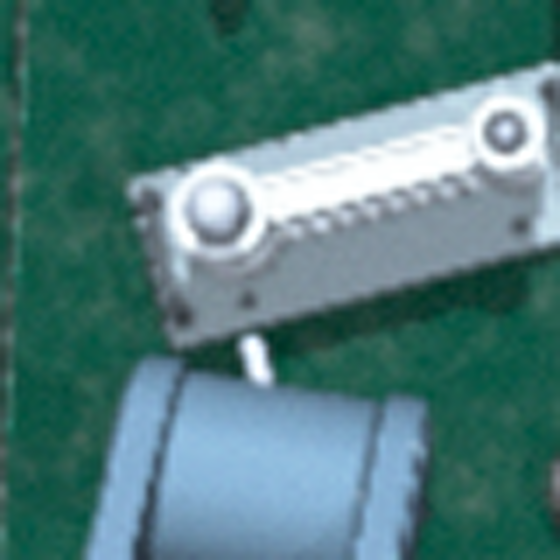

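Request:
drive_tool([
  {"dx": -0.03,"dy": 1,"dz": -0.14,"turn": 0,"gripper": 0.9},
  {"dx": -0.03,"dy": 2.5,"dz": -0.14,"turn": 0,"gripper": 0.9},
  {"dx": -0.03,"dy": 4,"dz": -0.14,"turn": 0,"gripper": 0.9},
  {"dx": -0.03,"dy": 5,"dz": -0.14,"turn": 0,"gripper": 0.9},
  {"dx": -0.03,"dy": 5.2,"dz": -0.14,"turn": 0,"gripper": 0.9},
  {"dx": -0.03,"dy": 5.2,"dz": -0.14,"turn": 0,"gripper": 0.9},
  {"dx": -0.03,"dy": 5.2,"dz": -0.14,"turn": 0,"gripper": 0.9},
])

```text
time_s: 57.18
eef_pos: [0.4406, 0.0754, 0.124]
eef_rot: [-0.0, 0.597, 0.802, -0.0]
wrist_force: [0.0, -0.1, -2.1]
opening: 0.216
```

```bash
python3 - <<'E'
from lev import *
go(rack(-.085,.0797),.1234,106.7);o=ctrl.get_obs();print(inrack(o["eef_pos"]))
s=cam("side");crop(s,210,170,290,240,8,"s29.png")
c=cam("top");crop(c,190,170,270,250,7,"t29.png")
p=o["eef_pos"]
for px in (42,0):
    r=inrack(p)+[ (px+72)/1000,0];X=np.r_[rack(*r),p[2]-.0004];print(px,(proj(s,X)-[210,170])*8+3.5,(proj(c,X)-[190,170])*7+3)
E
```

```text
t 57.17 at [0.4406 0.0754 0.124 ] ang 106.7 q [-0.1   0.04  2.02 -0.    1.08 -1.96] | dx dy dz [0.01 4.65 0.06] turn 0.0 F [ 0.  -0.1 -2.1]
[-0.13153761  0.07959367]
42 [290.63780893 372.91348115] [224.46817744 236.91296652]
0 [396.63499752 382.14674343] [244.9963922  312.69574353]
```

View pics/s29.png

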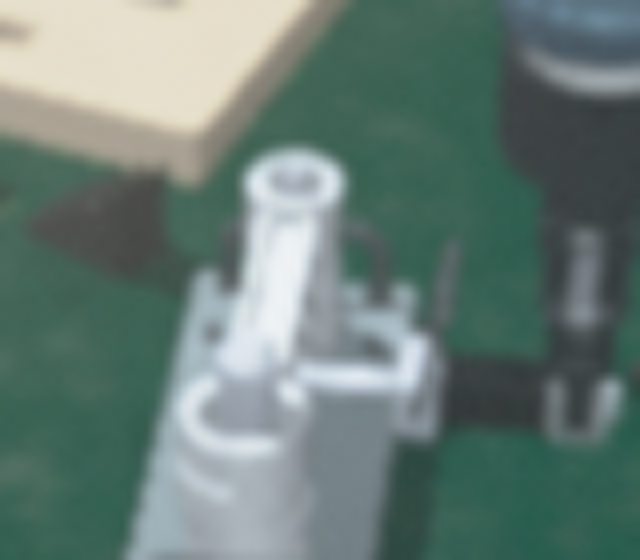

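View pics/t29.png

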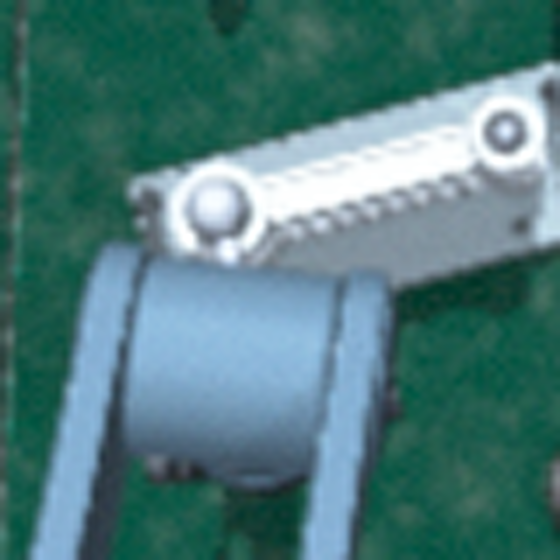

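Request:
drive_tool([
  {"dx": 0,"dy": 0.3,"dz": 0.06,"turn": 0,"gripper": 0.9},
  {"dx": 0,"dy": 0.6,"dz": 0.06,"turn": 0,"gripper": 0.9},
  {"dx": 0,"dy": 0.9,"dz": 0.06,"turn": 0,"gripper": 0.9},
  {"dx": 0,"dy": 1.2,"dz": 0.06,"turn": 0,"gripper": 0.9},
  {"dx": 0,"dy": 1.2,"dz": 0.06,"turn": 0,"gripper": 0.9},
])

```text
time_s: 57.9
eef_pos: [0.4528, 0.079, 0.1235]
eef_rot: [0.0, 0.597, 0.802, 0.0]
wrist_force: [0.1, 0.3, -1.6]
opening: 0.218
```

Request:
drive_tool([
  {"dx": 0,"dy": 0.3,"dz": 0,"turn": 0,"gripper": 0.9},
  {"dx": 0,"dy": 0.6,"dz": 0,"turn": 0,"gripper": 0.9},
  {"dx": 0,"dy": 0.9,"dz": 0,"turn": 0,"gripper": 0.9},
  {"dx": 0,"dy": 1.2,"dz": 0,"turn": 0,"gripper": 0.9},
  {"dx": 0,"dy": 1.5,"dz": 0,"turn": 0,"gripper": 0.9},
  {"dx": 0,"dy": 1.5,"dz": 0,"turn": 0,"gripper": 0.9},
])

```text
time_s: 58.65
eef_pos: [0.4671, 0.0832, 0.1235]
eef_rot: [0.0, 0.597, 0.802, -0.0]
wrist_force: [-1.3, 0.7, -1.5]
opening: 0.22
```

Request:
drive_tool([
  {"dx": 0,"dy": 0.3,"dz": 0,"turn": 0,"gripper": 0.9},
  {"dx": 0,"dy": 0.6,"dz": 0,"turn": 0,"gripper": 0.9},
  {"dx": 0,"dy": 0.9,"dz": 0,"turn": 0,"gripper": 0.9},
  {"dx": 0,"dy": 1.2,"dz": 0,"turn": 0,"gripper": 0.9},
  {"dx": 0,"dy": 1.4,"dz": 0,"turn": 0,"gripper": 0.9},
  {"dx": 0,"dy": 1.4,"dz": 0,"turn": 0,"gripper": 0.9},
])

```text
time_s: 59.4
eef_pos: [0.4804, 0.0873, 0.1235]
eef_rot: [-0.0, 0.597, 0.802, -0.0]
wrist_force: [0.4, 0.0, -1.2]
opening: 0.22
```

```bash
python3 - <<'E'
from lev import *
go(rack(-.085,.0797),.1234,106.7);o=ctrl.get_obs();print(inrack(o["eef_pos"]))
s=cam("side");crop(s,210,170,290,240,8,"s30.png")
E
```

```text
t 59.4 at [0.4804 0.0873 0.1235] ang 106.71 q [-0.06  0.13  1.92  0.    1.09 -1.93] | dx dy dz [0.02 0.5  0.01] turn 0.01 F [ 0.4  0.  -1.2]
[-0.09003376  0.07951762]
```

View pics/s30.png

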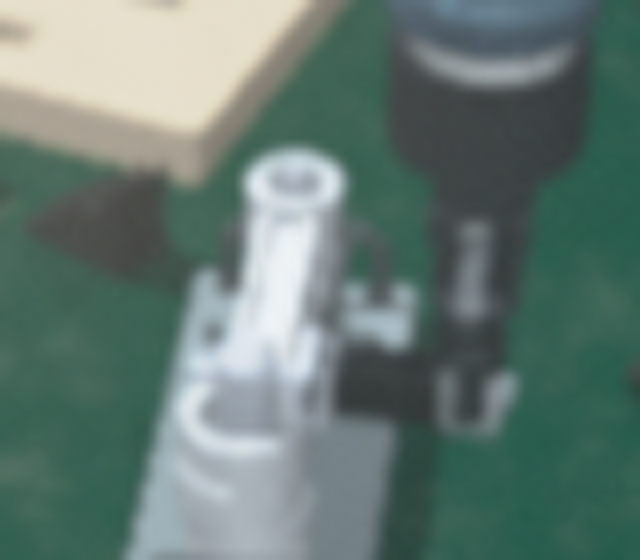

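Request:
drive_tool([
  {"dx": 0,"dy": 0.2,"dz": 0,"turn": 0,"gripper": 0.9},
  {"dx": 0,"dy": 0.3,"dz": 0,"turn": 0,"gripper": 0.9},
  {"dx": 0,"dy": 0.4,"dz": 0,"turn": 0,"gripper": 0.9},
  {"dx": 0,"dy": 0.45,"dz": 0,"turn": 0,"gripper": 0.9},
  {"dx": 0,"dy": 0.45,"dz": 0,"turn": 0,"gripper": 0.9},
])

```text
time_s: 60.08
eef_pos: [0.4846, 0.0885, 0.1235]
eef_rot: [-0.0, 0.597, 0.802, -0.0]
wrist_force: [0.2, 0.2, -2.0]
opening: 0.218
```

Request:
drive_tool([
  {"dx": 0,"dy": 0.05,"dz": 0,"turn": 0,"gripper": 0.9},
  {"dx": 0,"dy": 0.1,"dz": 0,"turn": 0,"gripper": 0.9},
  {"dx": 0,"dy": 0.1,"dz": 0,"turn": 0,"gripper": 0.9},
])

```text
time_s: 60.45
eef_pos: [0.4856, 0.0888, 0.1235]
eef_rot: [-0.0, 0.597, 0.802, -0.0]
wrist_force: [0.2, 0.9, -1.3]
opening: 0.225
```

Request:
drive_tool([
  {"dx": 0,"dy": 0.05,"dz": 0,"turn": 0,"gripper": 0.9},
  {"dx": 0,"dy": 0.1,"dz": 0,"turn": 0,"gripper": 0.9},
  {"dx": 0,"dy": 0.1,"dz": 0,"turn": 0,"gripper": 0.9},
])

```text
time_s: 60.82
eef_pos: [0.4858, 0.089, 0.1232]
eef_rot: [-0.001, 0.597, 0.802, -0.001]
wrist_force: [-4.9, -2.2, 0.4]
opening: 0.222
```

Request:
drive_tool([
  {"dx": 0,"dy": 0.05,"dz": 0,"turn": 0,"gripper": 0.9},
  {"dx": 0,"dy": 0.1,"dz": 0,"turn": 0,"gripper": 0.9},
  {"dx": 0,"dy": 0.1,"dz": 0,"turn": 0,"gripper": 0.9},
])

```text
time_s: 61.2
eef_pos: [0.4858, 0.0891, 0.123]
eef_rot: [-0.001, 0.597, 0.802, -0.001]
wrist_force: [-7.6, -4.6, 2.5]
opening: 0.218
```

Request:
drive_tool([
  {"dx": 0,"dy": -0.1,"dz": 0,"turn": 0,"gripper": 0.8},
  {"dx": 0,"dy": -0.1,"dz": 0,"turn": 0,"gripper": 0.77},
  {"dx": 0,"dy": -0.1,"dz": 0,"turn": 0,"gripper": 0.75},
  {"dx": 0,"dy": -0.1,"dz": 0,"turn": 0,"gripper": 0.7},
  {"dx": 0,"dy": -0.1,"dz": 0,"turn": 0,"gripper": 0.6},
  {"dx": 0,"dy": -0.1,"dz": 0,"turn": 0,"gripper": 0.5},
  {"dx": 0,"dy": -0.1,"dz": 0,"turn": 0,"gripper": 0.4},
  {"dx": 0,"dy": -1,"dz": 0,"turn": 0,"gripper": 0.4},
  {"dx": 0,"dy": -2.5,"dz": 0,"turn": 0,"gripper": 0.4},
  {"dx": 0,"dy": -3.5,"dz": 0,"turn": 0,"gripper": 0.4},
  {"dx": 0,"dy": -4,"dz": -4,"turn": 0,"gripper": 0.4},
  {"dx": 0,"dy": -4,"dz": -9,"turn": 0,"gripper": 0.6},
  {"dx": 0,"dy": -4,"dz": -14,"turn": 0,"gripper": 0.8},
  {"dx": 0,"dy": -4,"dz": -14,"turn": 0,"gripper": 1.0},
  {"dx": 0,"dy": -4,"dz": -14,"turn": 0,"gripper": 1.0},
])

```text
time_s: 63.08
eef_pos: [0.4485, 0.0778, 0.263]
eef_rot: [-0.0, 0.597, 0.802, -0.0]
wrist_force: [-0.5, 0.3, -0.7]
opening: 0.003
```

```bash
python3 - <<'E'
from lev import *
go(rack(-.07,.08),.168,106.7);o=ctrl.get_obs();print(inrack(o["eef_pos"]))
s=cam("side");crop(s,210,150,290,240,7,"s31.png")
c=cam("top");crop(c,190,160,270,250,6,"t31.png")
for a in (0,.1):
  h=np.array([-.021,.123]);th=np.radians(10)+a
  X=np.r_[rack(h[0]-.06*np.sin(th),.08),h[1]+.06*np.cos(th)];print("bar",a,X,(proj(s,X)-[210,150])*7+3,(proj(c,X)-[190,160])*6+2.5)
E
```

```text
t 63.08 at [0.4485 0.0778 0.263 ] ang 106.69 q [-0.09 -0.12  1.87 -0.    1.39 -1.95] | dx dy dz [0.04 5.33 9.5 ] turn -0.01 F [-0.5  0.3 -0.7]
[-0.1233253  0.0795986]
bar 0 [0.53641744 0.10459725 0.18208847] [287.08248961 364.83281279] [189.91046253 268.28456841]
bar 0.1 [0.5308171  0.10291707 0.18075312] [300.2199085  368.39215043] [192.62132433 278.02558422]
```

View pics/s31.png

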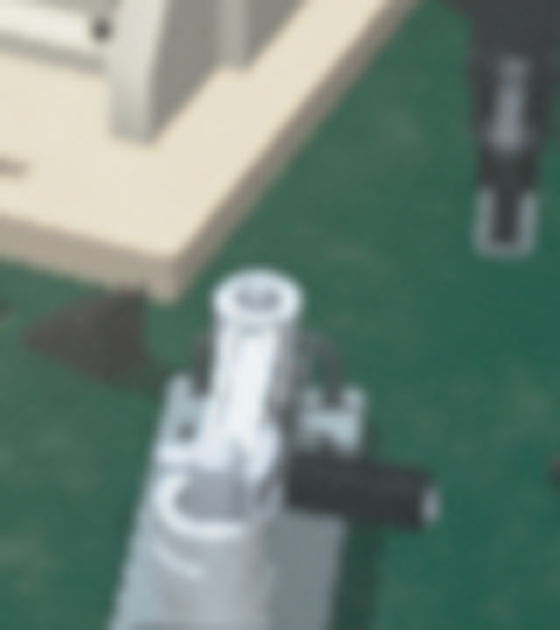

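View pics/t31.png

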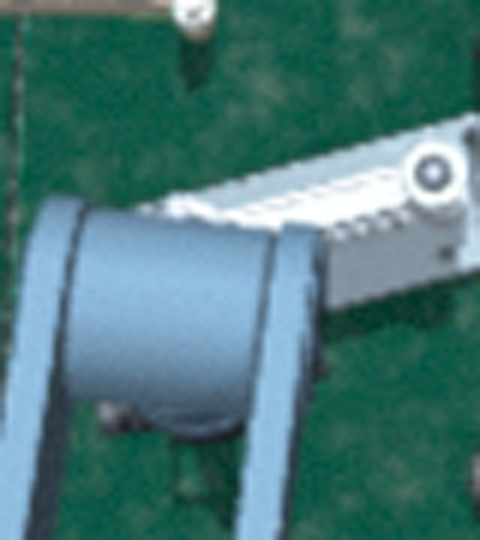

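Request:
drive_tool([
  {"dx": 0.04,"dy": 2,"dz": 5,"turn": 0,"gripper": 1.0},
  {"dx": 0.04,"dy": 4,"dz": 9,"turn": 0,"gripper": 1.0},
  {"dx": 0.04,"dy": 5.2,"dz": 9.5,"turn": 0,"gripper": 1.0},
  {"dx": 0.04,"dy": 5.2,"dz": 9.5,"turn": 0,"gripper": 1.0},
  {"dx": 0.04,"dy": 5.2,"dz": 9.5,"turn": 0,"gripper": 1.0},
])

```text
time_s: 63.8
eef_pos: [0.4994, 0.0932, 0.1699]
eef_rot: [0.001, 0.597, 0.802, 0.0]
wrist_force: [0.1, 1.0, -0.2]
opening: 0.0
```

```bash
python3 - <<'E'
from lev import *
go(rack(0.005,.08),.168,106.7);o=ctrl.get_obs();print(inrack(o["eef_pos"]))
s=cam("side");crop(s,210,150,290,240,7,"s32.png")
E
```

```text
t 63.8 at [0.4994 0.0932 0.1699] ang 106.71 q [-0.05  0.11  1.84 -0.    1.19 -1.91] | dx dy dz [0.03 7.51 0.21] turn 0.01 F [ 0.1  1.  -0.2]
[-0.07013289  0.0796696 ]
```

View pics/s32.png

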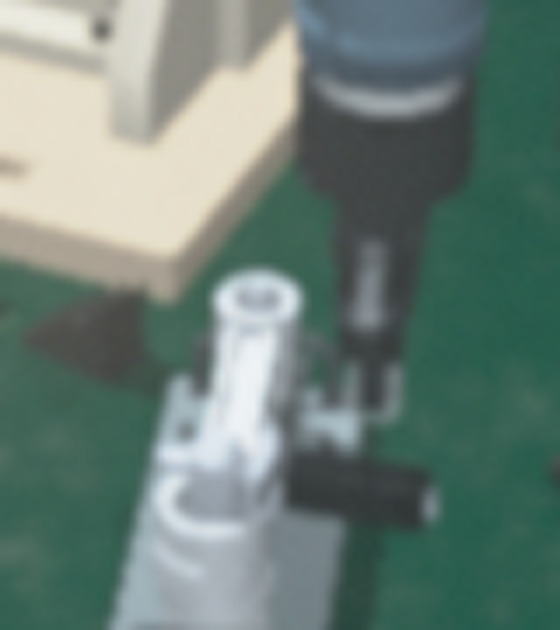

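Request:
drive_tool([
  {"dx": 0.03,"dy": 1,"dz": 0.1,"turn": 0,"gripper": 1.0},
  {"dx": 0.03,"dy": 2,"dz": 0.1,"turn": 0,"gripper": 1.0},
  {"dx": 0.03,"dy": 2.5,"dz": 0.1,"turn": 0,"gripper": 1.0},
  {"dx": 0.03,"dy": 3,"dz": 0.1,"turn": 0,"gripper": 1.0},
  {"dx": 0.03,"dy": 3.5,"dz": 0.1,"turn": 0,"gripper": 1.0},
  {"dx": 0.03,"dy": 4,"dz": 0.1,"turn": 0,"gripper": 1.0},
])

```text
time_s: 64.6
eef_pos: [0.5373, 0.1051, 0.1674]
eef_rot: [-0.0, 0.597, 0.802, -0.0]
wrist_force: [0.1, -0.6, 0.3]
opening: -0.001
```

Request:
drive_tool([
  {"dx": 0,"dy": 0.5,"dz": 0,"turn": 0,"gripper": 1.0},
  {"dx": 0,"dy": 1,"dz": 0,"turn": 0,"gripper": 1.0},
  {"dx": 0,"dy": 1.5,"dz": 0,"turn": 0,"gripper": 1.0},
  {"dx": 0,"dy": 2,"dz": 0,"turn": 0,"gripper": 1.0},
  {"dx": 0,"dy": 2.5,"dz": 0,"turn": 0,"gripper": 1.0},
])

```text
time_s: 65.22
eef_pos: [0.5615, 0.1123, 0.1676]
eef_rot: [0.0, 0.597, 0.802, 0.0]
wrist_force: [0.3, 0.2, -0.5]
opening: 0.001
```

```bash
python3 - <<'E'
from lev import *
go(rack(0.005,.08),.168,106.7);o=ctrl.get_obs();print(inrack(o["eef_pos"]))
s=cam("side");crop(s,210,150,290,240,7,"s33.png")
E
```

```text
t 65.22 at [0.5615 0.1123 0.1676] ang 106.7 q [-0.01  0.25  1.68  0.    1.21 -1.87] | dx dy dz [-0.02  1.02 -0.04] turn 0.0 F [ 0.3  0.2 -0.5]
[-0.00519616  0.08017094]
```

View pics/s33.png

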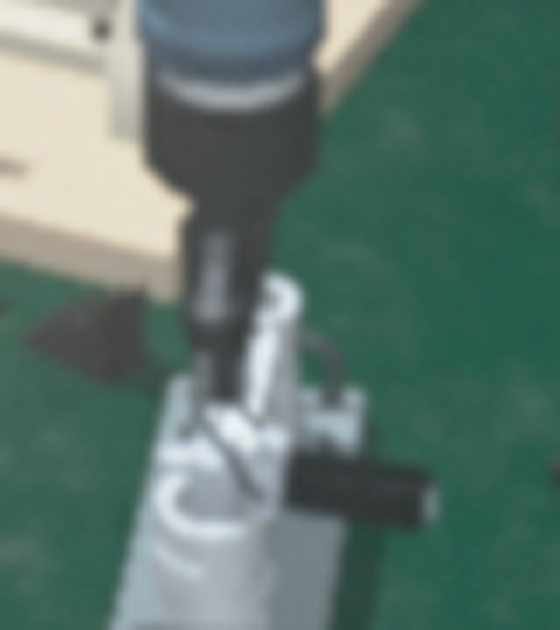

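Request:
drive_tool([
  {"dx": 0,"dy": 0.5,"dz": 0,"turn": 0,"gripper": 1.0},
  {"dx": 0,"dy": 1,"dz": 0,"turn": 0,"gripper": 1.0},
  {"dx": 0,"dy": 1.5,"dz": 0,"turn": 0,"gripper": 1.0},
  {"dx": 0,"dy": 1.5,"dz": 0,"turn": 0,"gripper": 1.0},
  {"dx": 0,"dy": 1.5,"dz": 0,"turn": 0,"gripper": 1.0},
])

```text
time_s: 65.9
eef_pos: [0.5753, 0.1165, 0.1674]
eef_rot: [-0.0, 0.597, 0.802, -0.0]
wrist_force: [0.4, -0.9, 0.9]
opening: 0.001
```

```bash
python3 - <<'E'
from lev import *
s=cam("side");crop(s,210,150,290,240,7,"s34.png")
E
```

```text
(no output)
```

View pics/s34.png

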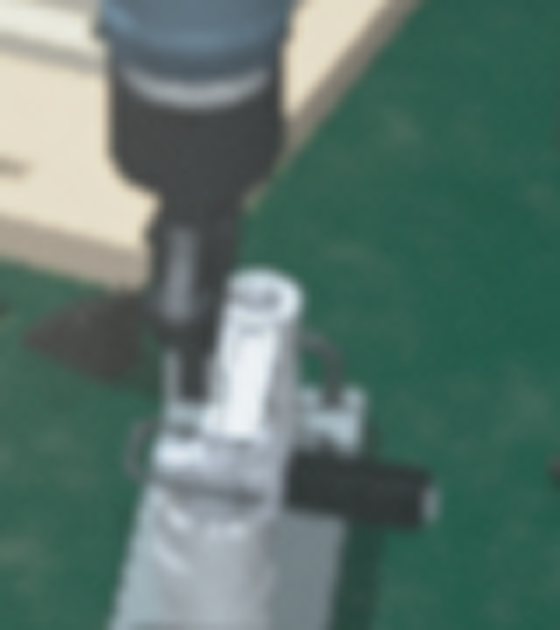

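Request:
drive_tool([
  {"dx": 0,"dy": 0,"dz": -4,"turn": 0,"gripper": 1.0},
  {"dx": 0,"dy": 0,"dz": -9,"turn": 0,"gripper": 1.0},
  {"dx": 0,"dy": -4,"dz": -13,"turn": 0,"gripper": 1.0},
  {"dx": 0,"dy": -10,"dz": -13,"turn": 0,"gripper": 1.0},
  {"dx": -5,"dy": -15,"dz": -13,"turn": 0,"gripper": 1.0},
  {"dx": -10,"dy": -18,"dz": -13,"turn": 0,"gripper": 1.0},
  {"dx": -16,"dy": -18,"dz": -13,"turn": 0,"gripper": 1.0},
  {"dx": -22,"dy": -18,"dz": -13,"turn": 0,"gripper": 1.0},
  {"dx": -22,"dy": -18,"dz": -13,"turn": 0,"gripper": 1.0},
  {"dx": -22,"dy": -18,"dz": -13,"turn": 0,"gripper": 1.0},
])

```text
time_s: 67.2
eef_pos: [0.4658, -0.1457, 0.2972]
eef_rot: [-0.001, 0.597, 0.802, 0.0]
wrist_force: [0.3, -0.3, -0.5]
opening: 0.003
```

```bash
python3 - <<'E'
from lev import *
s=cam("side");crop(s,210,150,290,240,7,"s35.png")
c=cam("top");crop(c,190,160,290,250,6,"t35.png")
for nm,r,z in (("face",-.013,.123),("nose",.029,.123),("bar",.039,.123),("tail",-.095,.123)):
  X=np.r_[rack(r,.08),z];print(nm,(proj(s,X)-[210,150])*7+3,(proj(c,X)-[190,160])*6+2.5)
for y in(.08,-.08):
  X=np.r_[rack(0,y),.104];print("eye",(proj(s,X)-[210,150])*7+3,(proj(c,X)-[190,160])*6+2.5)
E
```

```text
face [244.11934443 466.97628991] [189.88073979 256.36723125]
nose [151.81019119 458.93192735] [172.48913879 192.15164722]
bar [129.88960702 457.02163871] [168.37387865 176.95673597]
tail [425.4796164  482.78109074] [224.3443969 383.6185332]
eye [215.25868929 497.4690828 ] [186.96508634 242.00047517]
eye [259.03663195 295.93070159] [433.20255625 173.85171232]
```

View pics/s35.png

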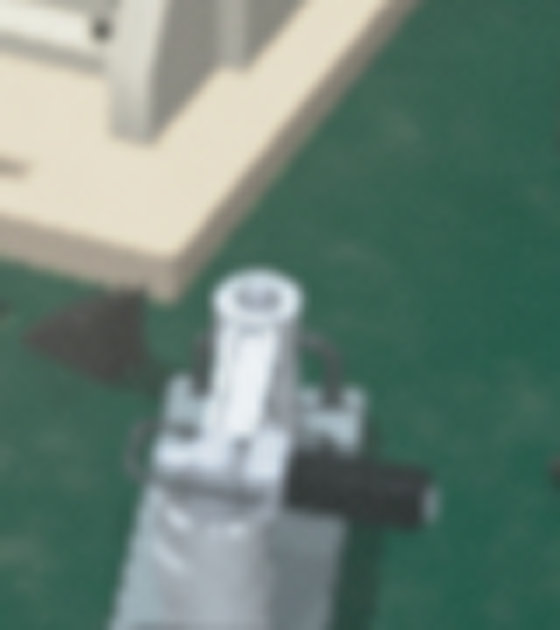

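View pics/t35.png

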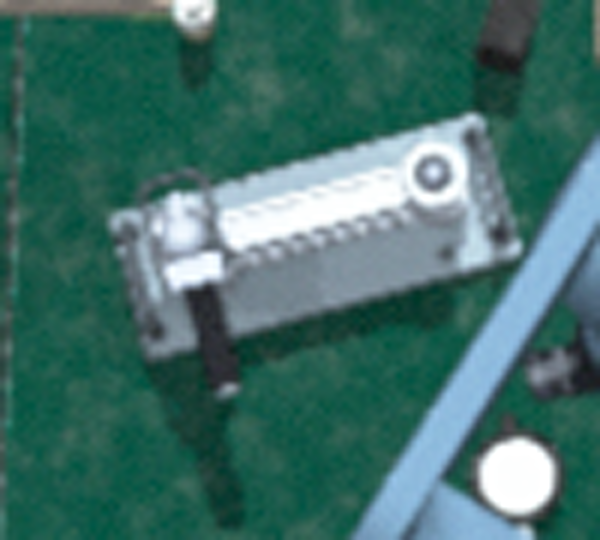

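```bash
python3 -c "
from bench import ctrl
print(ctrl.get_obs()['time_s']);print(ctrl.hand_in())"
```

```text
67.3
the job is handed in; nothing more can be done
None
```

The job is handed in at 67.3 s on the robot's clock, well inside the 210 s limit. All four levers are stacked on the rack, and the pin is back in the cross hole with its loop closed.

- **Pin out:** I drew it from the cross hole and laid it flat on the bench in front of the rack.
- **Levers:** Each was held with the jaws set only slightly narrower than the 24 mm arm, about 17–20 N by my estimate from how the pads gave on the pin. Grip force cannot be read directly. Each was lowered until the wrist force showed contact, about 3–11 N, then released.
- **Pin back in:** It was pushed until the head bore on the post, which showed as a reaction of about 8 N.
- **Loop:** Closed fingers pushed the loop forward until it snapped closed.

**Last checks:** The final pictures from both cameras show both eyes of every lever over their posts. The head's face and the loop's cross wire are within a pixel or so of where they should be fully home and closed. The grip droops slightly, as it did at the start. The gripper was clear of everything, and the highest wrist force reported at the end of a move was about 13 N.

No check failed. Two of the levers looked about 2.5 mm off along the rack before lowering, within the roughly 5 mm of play, and I shifted each by 1–2 mm. I saw no lever knocked aside before I picked it up.

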